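# Load the test-kiln setter, set its programme and bring up the heat

## Robot

A 6-joint arm with a two-finger parallel gripper is mounted at the origin on the work surface; the furniture and walls round the work are solid. World frame = base frame: x ahead of the robot, y to its left, z up, the work surface at z = 0. Lengths are in m, angles in rad, forces in N, time in s.
With the tool pointing down it reaches from about 0.3 to 0.75 m from the base axis. Payload 8.5 kg.
Tool frame: the origin (TCP) lies on the mounting face of the last link; the fingertips stand 173 mm ahead of it and the grasp point (between the pads) lies grasp_offset ahead of it (grasp_offset is the distance from the TCP to the grasp point, in m); z points along the fingers, x is the direction in which the jaws open and shut, and the axes are right-handed (so a half turn about z gives the same grasp; the last joint's range is limited). The gripper opens to 85 mm and grips with 20 to 120 N. Pads are 22 mm wide; open, the fingers measure 114 mm over their backs; the gripper's body (76 mm by 85 mm) begins 54 mm behind the grasp point. The pads swing forward as they close: fully open they stand 13 mm farther back than shut.
Start: joints at [0.91, 0.381, 1.297, -0, 1.464, -0.215], TCP at [0.237, 0.496, 0.405] pointing down, gripper open.
Joint ranges: [-3.11, 3.11], [-0.89, 2.33], [0.22, 2.48], [-1.42, 4.56], [0.17, 2.85], [-2.88, 2.88]. Speed limits (rad/s): [2.39, 2.39, 3.14, 3.14, 3.14, 3.14].

## Interface

Orientations are given as a unit quaternion [x, y, z, w].
In Python, from bench import * gives the robot as it stands.
- The arm moves only by the shell command python3 -m pendant 'ROWS'. ROWS is a JSON object of lists of equal length, an entry for each row: "gripper": the opening, from 0 (shut) to 1 (fully open); "delta_pos": the shift along the tool's x, y, z in m, a list of three; "angular": the turn, a rotation vector about the tool's x, y, z in degrees, a list of three. In form: {"gripper": [gripper, ...], "delta_pos": [[dx, dy, dz], ...], "angular": [[ax, ay, az], ...]}. A call has exactly 10 rows; each row is the pose to reach, as a shift and turn from the pose commanded when the call began, along the tool's axes at that moment; what a row does not reach only later rows make up. A row lasts 1/12 s, in which the tool goes at most 41.7 mm and 7.16 degrees, less where a joint would pass 70% of its speed; a pose out of reach is approached as far as the arm can. A call with a gripper value outside its range is refused whole. The fingers move at their own pace and stop on an object; the grip force is fixed at half the most. Time passes only in rows, so rows that repeat a pose let the fingers close, or fill a call up. It gives the time, the measured TCP pose, the force and the opening at its end, in the units of the state.
- state(): the state, without advancing time (a new reading comes with each control period).
- get_image(name): name is "scene" or "top" or "wrist"; returns the picture (480x640x3 uint8, red, green, blue); there is no depth.
- camera_model(name): a dict with "K" (3x3 intrinsics, pixels), "R" (3x3) and "t" (3): a world point X has camera coordinates R X + t. Camera axes: x right, y down, z forward; pixel columns grow to the right and rows downward; lengths in m; the calibration is good to about 2 mm. The wrist camera is an equidistant fisheye: a pixel r from the principal point sees the ray r / f radians off the axis. A picture is of the moment at which its call begins: read the wrist's pose just before it. camera_model takes no time and is no camera call; for the wrist camera it gives the pose at the moment of the call.
- job_done(): hands the job in, once; it reports no verdict.
The state is a dict: "clock": time; "q": joint angles; "qd": joint speeds; "effort": joint torques, N m; "tool_pos": TCP position; "tcp_rot": TCP orientation; "force": force on the tool from outside, world axes, zero at the start; "torque": the same for the moment, N m; "gripper_width": opening from 0.0 (shut) to 1.0 (fully open).
Only numpy, scipy, OpenCV 4.12 (cv2) and the standard library are available. Lean on these libraries where they do the work, as an engineer would, in place of code of your own. Each camera call takes 0.05 s, during which the arm holds its last target.

## Task

Get the small test kiln ready: in the firebrick setter, stack the plain sole plate, then every window-frame spacer there is, then the cover with its ridge uppermost, all lying flat and square in the pocket. Set the three thumbwheels, read from left to right as the robot sees them, to 4-1-3 (the number of white dots on the facet that faces straight up), each facet level. Only when all that is done, swing the heat lever from its low end (leaning toward the robot) up to half heat, where it stands upright, then let go; leave the raw clay jar standing.

Things in the scene. Friction and masses are not known exactly. Their poses are not given: they have to be found in the camera images.
- setter: fixed firebrick setter, 130 (x) x 100 mm, origin at its centre on the table. Pocket centred there, 94 (x) x 60 mm (2 mm play round a part), floor 6 mm above the table. Walls straight to 56 mm, flared lead-ins to 66 mm: full end walls 14 mm thick at +-x, corner tabs 12 mm thick on the long sides, the middle 54 mm of each long side open for a finger.
- sole_plate: loose plain solid fired-clay plate 90 x 56 x 14 mm (x, y, z), three thin dark lines across its top, 0.2 kg; origin at the centre of its underside, long side along x. Bottom of the stack. Grip it across its 56 mm width.
- spacer_1: loose fired-clay frame 90 x 56 x 10 mm (x, y, z) with a 50 x 24 mm window through it, 0.12 kg; origin at the centre of its underside, long side along x. Goes between sole plate and cover. The spacers are alike and go in any order; one to three of them are present.
- spacer_2: loose fired-clay frame 90 x 56 x 10 mm (x, y, z) with a 50 x 24 mm window through it, 0.12 kg; origin at the centre of its underside, long side along x. Goes between sole plate and cover. The spacers are alike and go in any order; one to three of them are present.
- spacer_3: loose fired-clay frame 90 x 56 x 10 mm (x, y, z) with a 50 x 24 mm window through it, 0.12 kg; origin at the centre of its underside, long side along x. Goes between sole plate and cover. The spacers are alike and go in any order; one to three of them are present.
- cover: loose fired-clay cover plate 90 x 56 x 12 mm (x, y, z) with a ridge on top for gripping, 50 mm long along x, 14 mm wide, standing from 12 to 30 mm above the underside, 0.2 kg; origin at the centre of its underside. Top of the stack.
- selector: fixed grey housing 150 (x) x 172 (y) x 62 mm high with three black thumbwheels side by side along y, 52 mm apart; origin at the centre of its underside, its -x side toward the robot. Low aluminium strips (to 74 mm above the table, 4 mm thick) lie between the wheels, with a white tick at x = 0.
- wheel_left_axis (a point): centre of the left wheel (selector y = +52 mm), 50 mm above the table. Each wheel is a drum of 36 mm radius (facets to 38 mm), 30 mm wide, with six radial grey lugs 9 mm thick, reaching to 62 mm radius, midway between the facets: with a digit set, lugs stand 30, 90, .. deg from straight up.
- wheel_mid_axis (a point): centre of the middle wheel (selector y = 0), 50 mm above the table. To turn a wheel push a lug along with closed fingers dipped between two lugs, or pinch one; there are no detents, friction (about 2.5 N at a lug) holds the wheel where it is left.
- wheel_right_axis (a point): centre of the right wheel (selector y = -52 mm), 50 mm above the table
- wheel_left (a joint): left six-position thumbwheel (digits 0 to 5), turning about the selector's y axis. Value in rad, 0 to 5.24 with end stops just beyond: digit d is set when the value is d x 1.047 (60 deg a digit). It grows as the top of the wheel moves toward the selector's +x (away from the robot).
- wheel_mid (a joint): middle six-position thumbwheel (digits 0 to 5), turning about the selector's y axis. Value in rad, 0 to 5.24 with end stops just beyond: digit d is set when the value is d x 1.047 (60 deg a digit). It grows as the top of the wheel moves toward the selector's +x (away from the robot).
- wheel_right (a joint): right six-position thumbwheel (digits 0 to 5), turning about the selector's y axis. Value in rad, 0 to 5.24 with end stops just beyond: digit d is set when the value is d x 1.047 (60 deg a digit). It grows as the top of the wheel moves toward the selector's +x (away from the robot).
- lever_box: fixed grey box 120 (x) x 70 (y) x 40 mm carrying the heat lever between two cheeks that rise to 64 mm; origin at the centre of its underside, its -x side toward the robot
- lever_pivot (a point): the lever's hinge axis (parallel to the box's y), 50 mm above the table
- lever_knob (a point): centre of the lever's black ball knob, 30 mm diameter, 100 mm from the hinge axis on a 12 mm steel rod
- heat_lever (a joint): lever angle in rad, 0 (leaning 0.8 rad toward the box's -x, off) to 1.6 (leaning 0.8 rad to +x, full); 0.8 is upright, half heat. Friction (about 2.5 N at the knob) holds it where it is left.
- raw_jar: bystander: raw clay jar 62 mm wide, 64 mm high, origin at its foot; must stay standing
- coil: bystander: flat spiral of clay, 62 x 67 x 9 mm, lying among the parts; origin under its centre
There are look-alikes about, which are no part of the job. What is shaped like the cover but purple is not meant. Leave any blue look-alike of the spacer_3 alone.

How it is judged:
By the outcome, as a careful person would: the job done as asked, in the order asked, and still so for the second after the job is handed in, with the robot touching nothing.
Of spacer_1, spacer_2, spacer_3 only 1 to 3 are there at a start; the rules pass over those that are not, and their reading is None.
At some moment in a run one of sole_plate, spacer_1, spacer_2, spacer_3, cover may be knocked a few centimetres aside while the robot is not near it.
Once in a run the grip may slacken for a moment while it holds something.
It also fails if it takes over 210 s, if anything falls off the work surface, if the arm or the gripper's body presses on something with over 40 N, if the wrist force passes 120 N, or if a joint passes its speed limit or range.

## Working session

There is one attempt and no reset: what is moved stays moved. The work goes in short steps, Python scripts to look and compute and a shell command to move; the robot and the scene stay as the last step left them, time stands still between calls to the robot, and variables do not carry over. Pictures are saved under pics/ and viewed, and the job is handed in when it is done.

```bash
ls; mkdir -p pics; python3 - <<'E'
from bench import *
import cv2
s=state();print({k:(v if not hasattr(v,'__len__') else [round(float(a),4) for a in v]) for k,v in s.items()})
try: print(grasp_offset)
except Exception as e: print(e)
for n in("top","scene","wrist"):
    m=camera_model(n);print(n,m)
    cv2.imwrite(f"pics/{n}0.png",get_image(n)[:,:,::-1])
E
```

```text
pics
{'clock': 0.0, 'q': [0.9097, 0.3812, 1.2983, -0.0, 1.4636, -0.2153], 'qd': [0.0005, -0.0001, 0.0007, 0.0008, 0.0008, -0.0023], 'effort': [-0.0003, -44.8456, -23.1278, -0.0001, 0.0047, -0.0], 'tool_pos': [0.2371, 0.4962, 0.4041], 'tcp_rot': [0.8459, 0.5333, -0.0007, 0.0003], 'force': [-0.8809, -0.4829, 0.253], 'torque': [0.0119, 0.0381, -0.002], 'gripper_width': 0.9999475998817307}
0.1547
top {'K': array([[577.61950487,   0.        , 311.36852169],
       [  0.        , 577.61950487, 235.28392205],
       [  0.        ,   0.        ,   1.        ]]), 'R': array([[-0.02062567, -0.9994839 , -0.02462738],
       [-0.9918755 ,  0.02354901, -0.12501371],
       [ 0.12552914,  0.0218488 , -0.99184932]]), 't': array([0.07548643, 0.44044388, 1.40943515])}
scene {'K': array([[561.33945941,   0.        , 325.7866612 ],
       [  0.        , 561.33945941, 234.96308753],
       [  0.        ,   0.        ,   1.        ]]), 'R': array([[ 0.73050929, -0.6828833 ,  0.0051562 ],
       [-0.51115677, -0.55178185, -0.65898069],
       [ 0.452852  ,  0.47875588, -0.75214218]]), 't': array([-0.29909957,  0.30148412,  1.42555151])}
wrist {'K': array([[371.64829954,   0.        , 322.83039308],
       [  0.        , 371.64829954, 243.05062318],
       [  0.        ,   0.        ,   1.        ]]), 'R': array([[ 0.43079026,  0.90245069, -0.00158279],
       [ 0.8624064 , -0.41115695,  0.2953052 ],
       [ 0.26584761, -0.12857961, -0.95540166]]), 't': array([-0.55022297, -0.0380252 ,  0.37902365])}
```

View pics/top0.png

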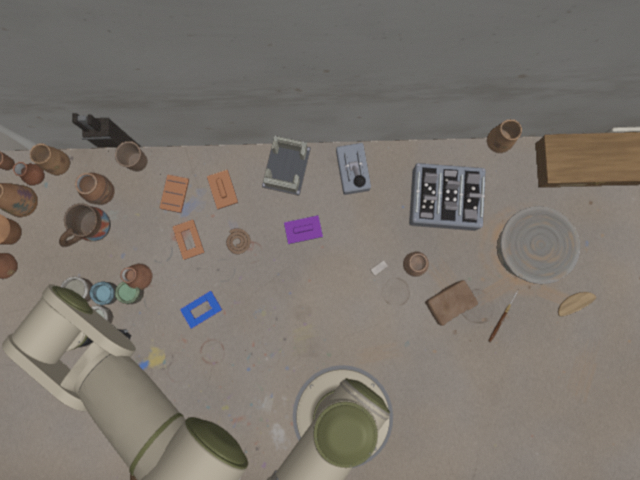

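View pics/scene0.png

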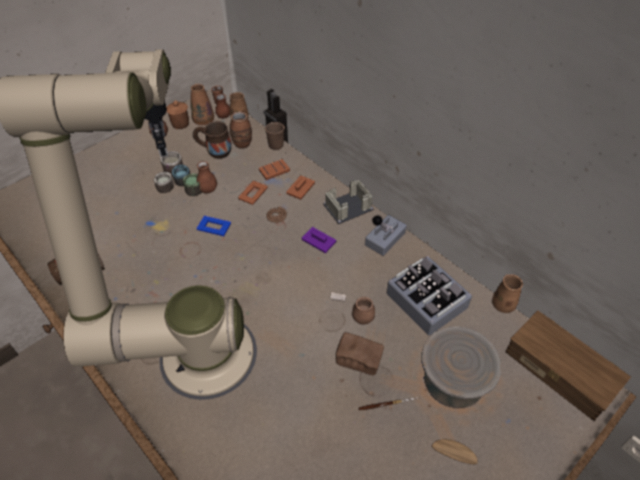

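View pics/wrist0.png

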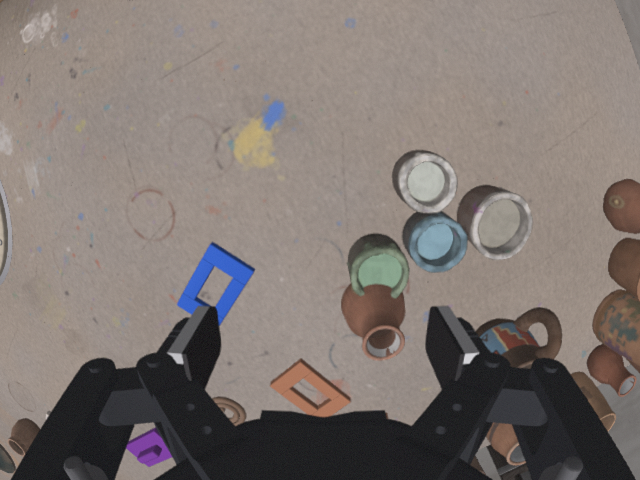

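```bash
cat > h.py <<'E'
import numpy as np, cv2
from bench import *
from scipy.spatial.transform import Rotation as Rn
def px(cam,u,v,z,m=None):
    m=m or camera_model(cam);K=m['K'];R=np.array(m['R']);t=np.array(m['t'])
    x=(u-K[0,2])/K[0,0];y=(v-K[1,2])/K[1,1]
    if cam=='wrist':
        r=np.hypot(x,y);d=np.array([x/r*np.sin(r),y/r*np.sin(r),np.cos(r)]) if r>0 else np.array([0,0,1.])
    else: d=np.array([x,y,1.])
    c=-R.T@t;d=R.T@d;return c+d*(z-c[2])/d[2]
def proj(cam,X,m=None):
    m=m or camera_model(cam);K=m['K'];p=np.array(m['R'])@np.array(X)+np.array(m['t'])
    if cam=='wrist':
        r=np.hypot(p[0],p[1]);th=np.arctan2(r,p[2]);a=p[:2]/r*th
    else:a=p[:2]/p[2]
    return a[0]*K[0,0]+K[0,2],a[1]*K[1,1]+K[1,2]
def crop(img,x0,y0,x1,y1,s,name):
    cv2.imwrite(name,cv2.resize(img[y0:y1,x0:x1],None,fx=s,fy=s,interpolation=cv2.INTER_CUBIC))
def tf(xyz,yaw_deg=None,grasp=True,down=True,R=None,at=None):
    """required delta_pos and angular from current tool pose so that grasp point at xyz, tool down with jaw axis at yaw"""
    s=state();p=np.array(s['tool_pos']);Rc=Rn.from_quat(s['tcp_rot'])
    if R is None:
        best=None
        for k in (0,180):
            a=np.radians(yaw_deg+k);x=np.array([np.cos(a),np.sin(a),0]);z=np.array([0,0,-1.]);y=np.cross(z,x)
            Rt=Rn.from_matrix(np.column_stack([x,y,z]));d=(Rc.inv()*Rt)
            if best is None or d.magnitude()<best[0]: best=(d.magnitude(),Rt,d)
        Rt,d=best[1],best[2]
    else: Rt=R;d=Rc.inv()*Rt
    tcp=np.array(xyz)-(grasp_offset if grasp else 0)*Rt.as_matrix()[:,2]
    dp=Rc.inv().apply(tcp-p)
    print('delta',np.round(dp,4),'ang',np.round(np.degrees(d.as_rotvec()),2),'|d|',round(float(np.linalg.norm(dp)),3))
def st():
    s=state();R=Rn.from_quat(s['tcp_rot']).as_matrix();g=np.array(s['tool_pos'])+grasp_offset*R[:,2]
    print('t',round(s['clock'],2),'grasp',np.round(g,4),'jawyaw',round(float(np.degrees(np.arctan2(R[1,0],R[0,0]))),2),'z',np.round(R[:,2],3),'F',np.round(s['force'],1),'w',round(s['gripper_width'],3),'q',np.round(s['q'],2))
E
python3 - <<'E'
from h import *
t=cv2.imread('pics/top0.png');s=cv2.imread('pics/scene0.png');w=cv2.imread('pics/wrist0.png')
crop(t,140,130,380,310,3.3,'pics/c1.png');crop(t,370,130,520,290,3.6,'pics/c2.png');crop(s,220,140,480,335,3,'pics/c3.png')
E
```

```text
(no output)
```

View pics/c1.png

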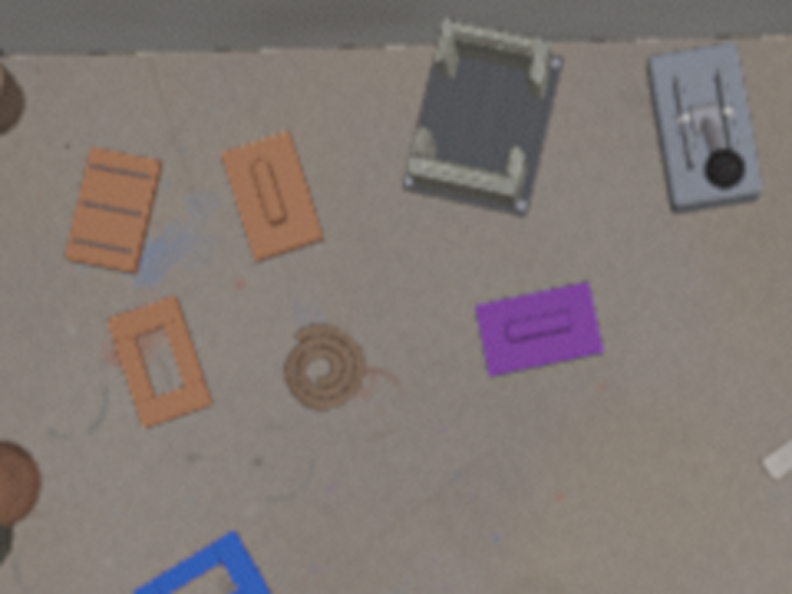

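View pics/c2.png

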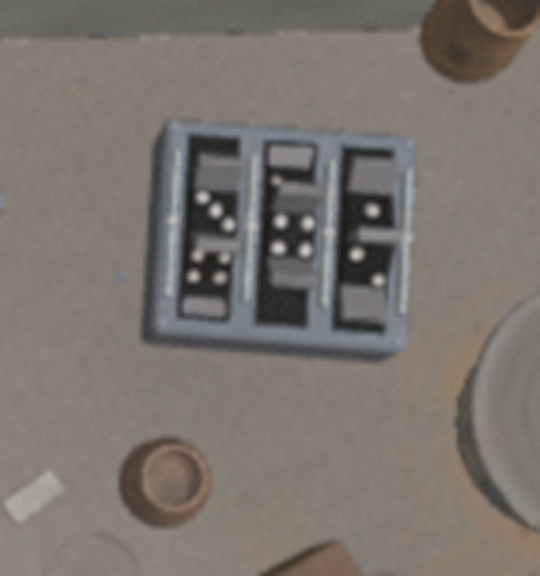

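View pics/c3.png

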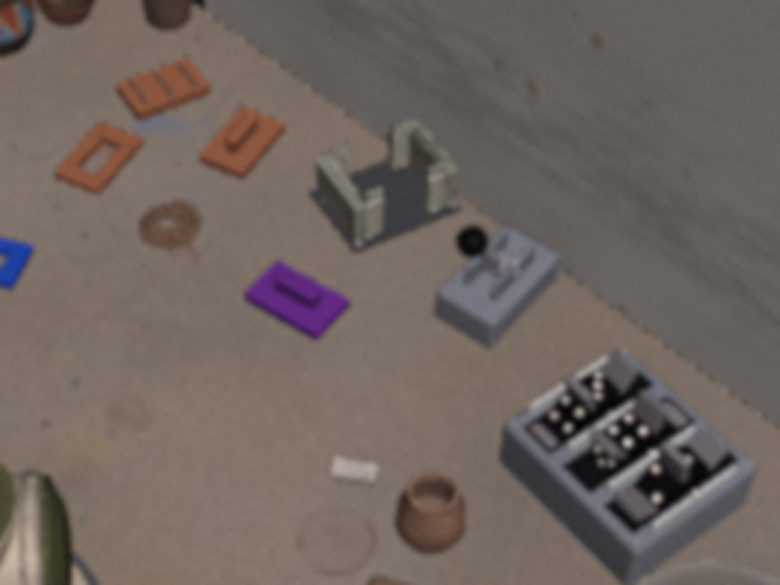

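```bash
python3 - <<'E'
from h import *
def q(name,pts,z,s,ox,oy):
    P=np.array([px('top',u/s+ox,v/s+oy,z) for u,v in pts])
    print(name,'c',np.round(P.mean(0),4));print('  sides',np.round(np.linalg.norm(np.diff(np.vstack([P,P[:1]]),axis=0),axis=1),4),'angs',[round(float(np.degrees(np.arctan2(*(b-a)[1::-1]))),1) for a,b in zip(P,np.roll(P,-1,0))])
q('sole',[(90,150),(160,160),(135,271),(67,260)],.014,3.3,140,130)
q('cover',[(222,152),(290,132),(322,241),(257,261)],.012,3.3,140,130)
q('spacer',[(108,320),(178,297),(211,405),(145,427)],.01,3.3,140,130)
q('setter top outer',[(445,22),(549,42),(518,199),(412,176)],.066,3.3,140,130)
q('setter base',[(450,30),(562,62),(522,207),(408,183)],.006,3.3,140,130)
q('lever',[(650,60),(735,45),(760,192),(676,210)],.04,3.3,140,130)
q('sel',[(167,122),(413,140),(404,350),(152,335)],.062,3.6,370,130)
print('jar',px('top',165/3.6+370,475/3.6+130,.064),'knob',px('top',725/3.3+140,168/3.3+130,.12), 'purple',px('top',304,230,.012))
print('wall foot',px('top',200,147,0),px('top',400,142,0))
E
```

```text
sole c [0.5593 0.4139 0.014 ]
  sides [0.0555 0.0888 0.0538 0.0879] angs [-99.7, 167.8, 79.4, -11.1]
cover c [0.5674 0.2902 0.012 ]
  sides [0.055  0.09   0.0523 0.0907] angs [-74.7, -164.2, 106.0, 17.5]
spacer c [0.4404 0.3773 0.01  ]
  sides [0.0566 0.088  0.053  0.0883] angs [-72.9, -163.0, 107.3, 19.3]
setter top outer c [0.618  0.1243 0.066 ]
  sides [0.0799 0.1219 0.081  0.1203] angs [-102.8, 168.0, 76.1, -12.5]
setter base c [0.6248 0.1248 0.006 ]
  sides [0.0917 0.1192 0.0907 0.1261] angs [-107.9, 163.8, 76.5, -15.8]
lever c [ 0.6069 -0.0439  0.04  ]
  sides [0.0658 0.1155 0.0648 0.1179] angs [-81.3, -172.4, 100.8, 8.1]
sel c [ 0.5274 -0.2722  0.062 ]
  sides [0.1669 0.1446 0.1687 0.1476] angs [-95.8, 174.3, 85.1, -6.4]
jar [ 0.36700955 -0.18477848  0.064     ] knob [ 0.55666807 -0.05269465  0.12      ] purple [0.45797852 0.08437314 0.012     ]
wall foot [0.68399045 0.35134211 0.        ] [ 0.6829199  -0.16754559  0.        ]
```

```bash
python3 - <<'E'
from h import *
st()
m=camera_model('wrist');c=-m['R'].T@m['t'];print('cam',c,'axis',m['R'][2])
s=state();R=Rn.from_quat(s['tcp_rot']).as_matrix();print('cam in tool',R.T@(c-s['tool_pos']),'axis',R.T@m['R'][2])
for n,pp in {'sole':(.559,.414,.014),'cover':(.567,.29,.012),'sp':(.44,.377,.01)}.items(): print(n,proj('wrist',pp))
tf((.54,.40,.2),78.5)
E
```

```text
t 0.15 grasp [0.237  0.4961 0.2496] jawyaw 64.46 z [-0.001 -0.001 -1.   ] F [ 0.9  0.2 -0.2] w 1.0 q [ 0.91  0.38  1.3  -0.    1.46 -0.22]
cam [0.16907042 0.52966098 0.37256108] axis [ 0.2659711  -0.12842091 -0.95538863]
cam in tool [ 0.00085667 -0.07583367  0.03172599] axis [-1.65579393e-04  2.95544185e-01  9.55329057e-01]
sole (np.float64(369.0921003318314), np.float64(443.6513083788583))
cover (np.float64(292.95956379940384), np.float64(468.7722142982897))
sp (np.float64(306.3794367859905), np.float64(394.57618002137883))
delta [0.0438 0.3148 0.0495] ang [ -0.02   0.06 -14.04] |d| 0.322
```

```bash
python3 -m pendant '{"gripper":[1,1,1,1,1,1,1,1,1,1],"delta_pos":[[0.044,0.315,0.05],[0.044,0.315,0.05],[0.044,0.315,0.05],[0.044,0.315,0.05],[0.044,0.315,0.05],[0.044,0.315,0.05],[0.044,0.315,0.05],[0.044,0.315,0.05],[0.044,0.315,0.05],[0.044,0.315,0.05]],"angular":[[0,0,-14],[0,0,-14],[0,0,-14],[0,0,-14],[0,0,-14],[0,0,-14],[0,0,-14],[0,0,-14],[0,0,-14],[0,0,-14]]}'
python3 - <<'E'
from h import *
st();cv2.imwrite('pics/w1.png',get_image('wrist')[:,:,::-1]); st()
E
```

```text
clock: 0.98
tool_pos: [0.5418, 0.3991, 0.3532]
tcp_rot: [0.775, 0.631, -0.001, -0.0]
force: [0.1, -0.3, 0.5]
gripper_width: 0.999
t 0.98 grasp [0.5415 0.399  0.1985] jawyaw 78.31 z [-0.002 -0.001 -1.   ] F [ 0.1 -0.3  0.5] w 0.999 q [ 0.46  0.64  1.    0.    1.51 -0.91]
t 1.03 grasp [0.5403 0.3999 0.1993] jawyaw 78.41 z [-0.001 -0.    -1.   ] F [-0.4  0.9 -0. ] w 1.001 q [ 0.46  0.63  1.    0.    1.51 -0.91]
```

View pics/w1.png

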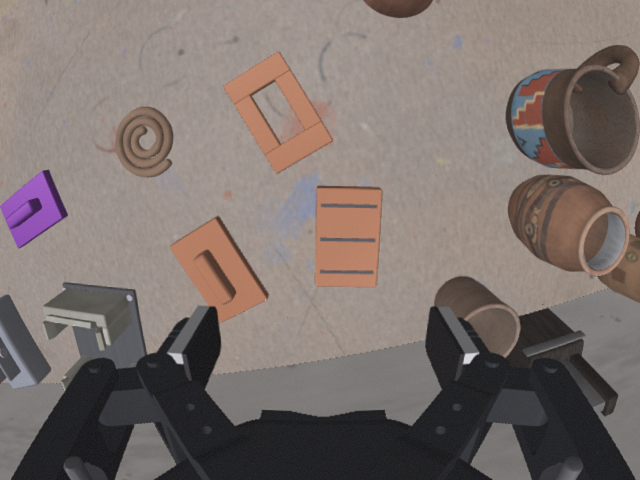

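```bash
cat >> h.py <<'E'
import pickle
def snap(name,cam='wrist'):
    m=camera_model(cam);im=get_image(cam)[:,:,::-1].copy();cv2.imwrite(f'pics/{name}.png',im);pickle.dump(m,open(f'pics/{name}.pkl','wb'));return im
def load(name): return pickle.load(open(f'pics/{name}.pkl','rb'))
def quad(name,pts,z,cam='wrist',s=1,ox=0,oy=0):
    m=load(name);P=np.array([px(cam,u/s+ox,v/s+oy,z,m) for u,v in pts])
    print(' c',np.round(P.mean(0),4),'sides',np.round(np.linalg.norm(np.diff(np.vstack([P,P[:1]]),axis=0),axis=1),4),'angs',[round(float(np.degrees(np.arctan2(*(b-a)[1::-1]))),1) for a,b in zip(P,np.roll(P,-1,0))])
E
python3 - <<'E'
from h import *
im=snap('w2');crop(im,160,40,400,330,2,'pics/w2c.png');st()
E
```

```text
t 1.08 grasp [0.5397 0.4004 0.1999] jawyaw 78.48 z [-0.001 -0.    -1.   ] F [ 0.1 -0.3  0.1] w 1.002 q [ 0.46  0.63  1.    0.    1.51 -0.91]
```

View pics/w2c.png

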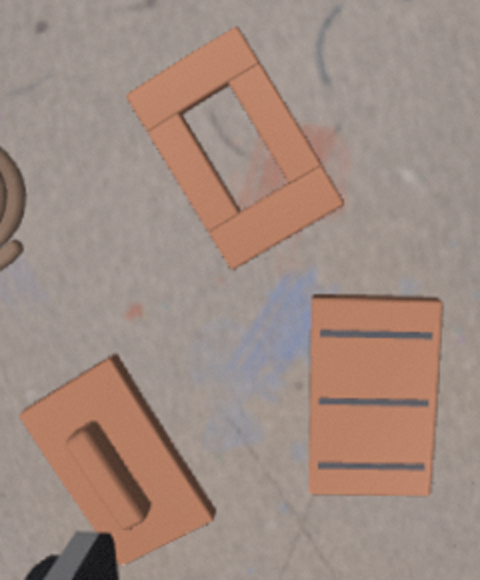

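```bash
python3 - <<'E'
from h import *
k=dict(s=2,ox=160,oy=40)
quad('w2',[(312,299),(441,303),(430,495),(309,494)],.014,**k)
quad('w2',[(128,97),(237,27),(343,204),(233,269)],.010,**k)
quad('w2',[(22,413),(112,358),(209,522),(118,565)],.012,**k)
tf((.5593,.4139,.08),78.5)
tf((.5593,.4139,.018),78.5)
E
```

```text
c [0.5617 0.4174 0.014 ] sides [0.0544 0.088  0.0551 0.0886] angs [77.0, -12.3, -102.4, 167.3]
 c [0.4434 0.3817 0.01  ] sides [0.0542 0.0879 0.0538 0.0873] angs [109.4, 18.4, -71.2, -161.3]
 c [0.5698 0.2947 0.012 ] sides [0.0534 0.0883 0.0533 0.0874] angs [107.1, 15.2, -73.9, -164.8]
delta [0.0171 0.0165 0.1199] ang [-0.04  0.01 -0.02] |d| 0.122
delta [0.0172 0.0166 0.1819] ang [-0.04  0.01 -0.02] |d| 0.183
```

```bash
python3 - <<'E'
from h import *
m=load('w2')
for p in [(440,285),(455,275),(480,278),(436,300)]: print(p,px('wrist',*p,0.08,m),px('wrist',*p,0.0,m))
for p in [(117,156),(131,145),(130,168),(122,167)]: print(px('top',*p,0.0),px('top',*p,0.09))
tf((.5605,.4157,.018),78)
E
```

```text
(440, 285) [0.58857799 0.47874747 0.08      ] [0.62882792 0.49946637 0.        ]
(455, 275) [0.58320242 0.49100479 0.08      ] [0.6216781  0.51576932 0.        ]
(480, 278) [0.59026832 0.51100002 0.08      ] [0.63107615 0.54236415 0.        ]
(436, 300) [0.6001981  0.47465115 0.08      ] [0.64428335 0.49401803 0.        ]
[0.66588169 0.56862724 0.        ] [0.64086595 0.5355719  0.09      ]
[0.69436441 0.53240227 0.        ] [0.66758669 0.50158784 0.09      ]
[0.63295012 0.53387026 0.        ] [0.60997156 0.50296502 0.09      ]
[0.63617093 0.5548803  0.        ] [0.61299314 0.52267536 0.09      ]
delta [0.0192 0.0174 0.1819] ang [-0.04  0.01  0.48] |d| 0.184
```

```bash
python3 -m pendant '{"gripper":[1,1,1,1,1,1,1,1,1,1],"delta_pos":[[0.019,0.0175,0.03],[0.019,0.0175,0.06],[0.019,0.0175,0.09],[0.019,0.0175,0.12],[0.019,0.0175,0.15],[0.019,0.0175,0.17],[0.019,0.0175,0.18],[0.019,0.0175,0.182],[0.019,0.0175,0.182],[0.019,0.0175,0.182]],"angular":[[0,0,0.5],[0,0,0.5],[0,0,0.5],[0,0,0.5],[0,0,0.5],[0,0,0.5],[0,0,0.5],[0,0,0.5],[0,0,0.5],[0,0,0.5]]}'
python3 - <<'E'
from h import *
st();snap('w3')
E
```

```text
clock: 1.92
tool_pos: [0.5613, 0.4157, 0.1747]
tcp_rot: [0.777, 0.629, 0.001, 0.0]
force: [0.3, 0.6, -0.0]
gripper_width: 0.998
t 1.92 grasp [0.5617 0.4159 0.02  ] jawyaw 77.99 z [ 0.003  0.001 -1.   ] F [ 0.3  0.6 -0. ] w 0.998 q [ 0.47  0.85  1.11  0.    1.18 -0.89]
```

View pics/w3.png

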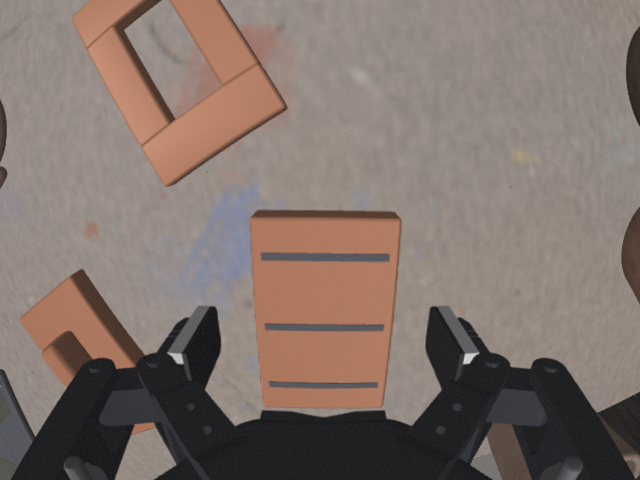

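```bash
python3 -m pendant '{"gripper":[0.5,0.4,0.4,0.4,0.4,0.4,0.4,0.4,0.4,0.4],"delta_pos":[[0,0,0],[0,0,0],[0,0,0],[0,0,0],[0,0,0],[0,0,0],[0,0,0],[0,0,0],[0,0,0],[0,0,0]],"angular":[[0,0,0],[0,0,0],[0,0,0],[0,0,0],[0,0,0],[0,0,0],[0,0,0],[0,0,0],[0,0,0],[0,0,0]]}'
python3 - <<'E'
from h import *
st()
E
```

```text
clock: 2.8
tool_pos: [0.5615, 0.4153, 0.174]
tcp_rot: [0.777, 0.629, 0.001, 0.0]
force: [-0.9, -0.5, 6.2]
gripper_width: 0.632
t 2.8 grasp [0.5617 0.4154 0.0193] jawyaw 77.96 z [ 0.002  0.001 -1.   ] F [-0.9 -0.5  6.2] w 0.632 q [ 0.47  0.85  1.11 -0.    1.18 -0.89]
```

```bash
python3 - <<'E'
from h import *
tf((.60,.13,.2),77.5)
E
python3 -m pendant '{"gripper":[0.3,0.3,0.3,0.3,0.3,0.3,0.3,0.3,0.3,0.3],"delta_pos":[[0,0,-0.03],[0,0,-0.06],[0,0,-0.1],[0,0,-0.13],[0,0,-0.15],[0,0,-0.15],[0,0,-0.15],[0,0,-0.15],[0,0,-0.15],[0,0,-0.15]],"angular":[[0,0,0],[0,0,0],[0,0,0],[0,0,0],[0,0,0],[0,0,0],[0,0,0],[0,0,0],[0,0,0],[0,0,0]]}'
python3 - <<'E'
from h import *
st();snap('w4');tf((.60,.13,.2),77.5)
E
```

```text
delta [-0.2708  0.0975 -0.1808] ang [ 0.09 -0.07  0.46] |d| 0.34
clock: 3.63
tool_pos: [0.5613, 0.4152, 0.3207]
tcp_rot: [0.777, 0.629, -0.002, -0.0]
force: [-0.2, 0.1, -2.8]
gripper_width: 0.636
t 3.63 grasp [0.5608 0.415  0.166 ] jawyaw 77.95 z [-0.003 -0.002 -1.   ] F [-0.2  0.1 -2.8] w 0.636 q [ 0.47  0.71  0.96  0.    1.48 -0.89]
delta [-0.2709  0.0973 -0.0334] ang [-0.12  0.1   0.46] |d| 0.29
```

View pics/w4.png

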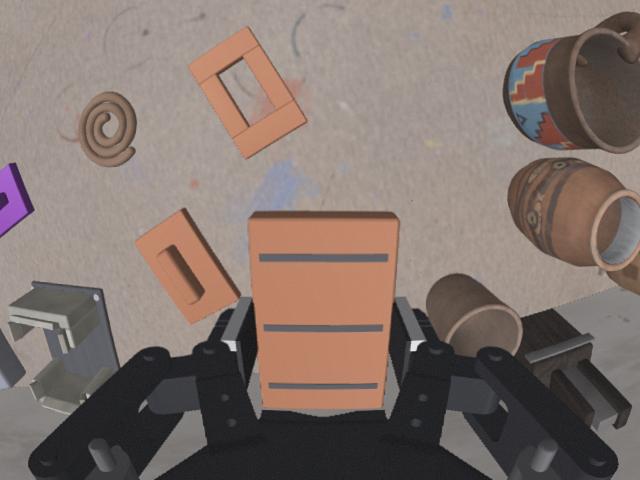

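```bash
python3 -m pendant '{"gripper":[0.3,0.3,0.3,0.3,0.3,0.3,0.3,0.3,0.3,0.3],"delta_pos":[[-0.03,0.01,-0.033],[-0.06,0.02,-0.033],[-0.1,0.035,-0.033],[-0.14,0.05,-0.033],[-0.18,0.065,-0.033],[-0.22,0.08,-0.033],[-0.25,0.09,-0.033],[-0.271,0.097,-0.033],[-0.271,0.097,-0.033],[-0.271,0.097,-0.033]],"angular":[[0,0,0.5],[0,0,0.5],[0,0,0.5],[0,0,0.5],[0,0,0.5],[0,0,0.5],[0,0,0.5],[0,0,0.5],[0,0,0.5],[0,0,0.5]]}'
python3 - <<'E'
from h import *
quad('w4',[(250,216),(398,216),(385,409),(265,409)],.166-.0053)
m=load('w4')
P=[px('wrist',u,327,.166-.0053,m) for u in (257,390)];print(P)
st();im=snap('w5')
E
```

```text
clock: 4.52
tool_pos: [0.5998, 0.1289, 0.3552]
tcp_rot: [0.781, 0.625, -0.0, -0.0]
force: [0.1, 1.1, -2.8]
gripper_width: 0.635
 c [0.5601 0.4168 0.1607] sides [0.0531 0.0899 0.0551 0.0899] angs [78.0, -11.0, -102.0, 167.7]
[array([0.55482444, 0.3902046 , 0.1607    ]), array([0.56586042, 0.44230284, 0.1607    ])]
t 4.52 grasp [0.5997 0.1289 0.2005] jawyaw 77.33 z [-0.001  0.    -1.   ] F [ 0.1  1.1 -2.8] w 0.635 q [ 0.02  0.53  1.19  0.    1.42 -1.33]
```

View pics/w5.png

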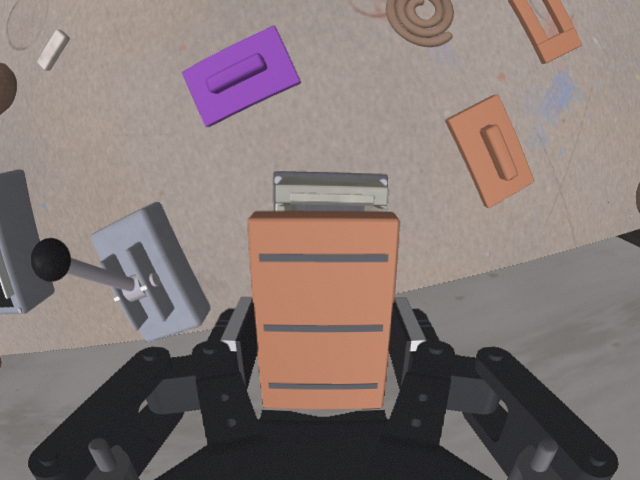

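```bash
python3 -m pendant '{"gripper":[0.3,0.3,0.3,0.3,0.3,0.3,0.3,0.3,0.3,0.3],"delta_pos":[[0.04,0,0],[0.08,0,0],[0.11,-0.01,0],[0.12,-0.01,0],[0.12,-0.01,0],[0.12,-0.01,0],[0.12,-0.01,0],[0.12,-0.01,0],[0.12,-0.01,0],[0.12,-0.01,0]],"angular":[[0,0,0],[0,0,0],[0,0,0],[0,0,0],[0,0,0],[0,0,0],[0,0,0],[0,0,0],[0,0,0],[0,0,0]]}'
python3 - <<'E'
from h import *
st();im=snap('w6');crop(im,80,150,280,420,2.2,'pics/w6c.png');im=snap('t6','top')
crop(im,240,120,400,240,5,'pics/t6c.png')
E
```

```text
clock: 5.4
tool_pos: [0.616, 0.2485, 0.3559]
tcp_rot: [0.78, 0.625, 0.0, 0.0]
force: [-0.4, 0.1, -2.5]
gripper_width: 0.633
t 5.4 grasp [0.616  0.2485 0.2012] jawyaw 77.39 z [ 0. -0. -1.] F [-0.4  0.1 -2.5] w 0.633 q [ 0.21  0.62  1.02 -0.    1.5  -1.15]
```

View pics/w6c.png

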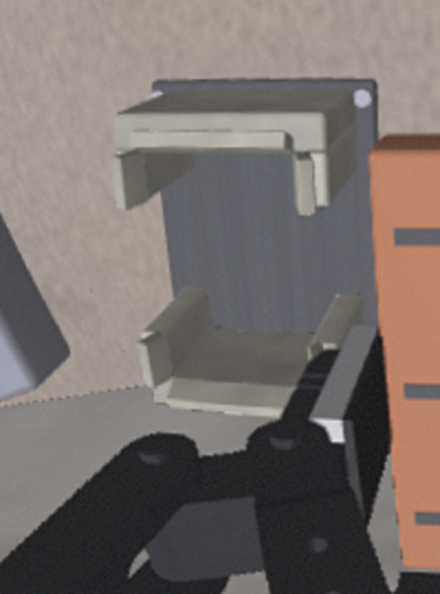

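View pics/t6c.png

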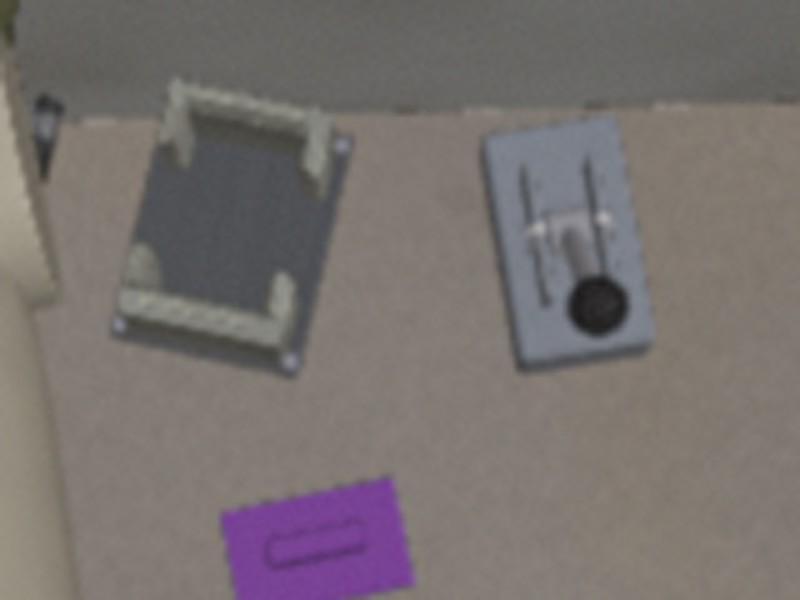

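```bash
cat > fit.py <<'E'
from h import *
from scipy.optimize import least_squares
def fit(name,cam,obj,pix,s,ox,oy,x0):
    m=load(name)
    def f(p):
        c,sn=np.cos(p[2]),np.sin(p[2]);r=[]
        for X,u in zip(obj,pix):
            w=(p[0]+c*X[0]-sn*X[1],p[1]+sn*X[0]+c*X[1],X[2]);q=proj(cam,w,m);r+=[q[0]-(u[0]/s+ox),q[1]-(u[1]/s+oy)]
        return np.array(r)
    o=least_squares(f,x0,loss='soft_l1');print(cam,np.round(o.x[:2],4),'yaw',round(float(np.degrees(o.x[2])),2),'res',np.round(o.fun,1));return o.x
E
python3 - <<'E'
from fit import *
x0=(.62,.125,-.22)
fit('t6','top',[(-.065,.05,.006),(-.065,-.05,.006),(.065,-.05,.006),(.061,.042,.066),(.061,-.042,.066)],[(111,337),(295,378),(354,132),(174,79),(331,110)],5,240,120,x0)
fit('w6','wrist',[(-.065,-.05,.006),(-.065,.05,.006),(-.061,-.042,.066),(-.061,.042,.066),(.061,-.042,.066)],[(153,80),(377,79),(117,114),(325,113),(157,403)],2.2,80,150,x0)
E
```

```text
top [0.6221 0.1268] yaw -13.85 res [-0.5  0.2  0.7  0.3  0.1  1.  -1.  -1.2  0.6 -0.4]
wrist [0.6243 0.1336] yaw -13.36 res [ 0.5 -0.4  2.3 -2.1 -6.2  1.   0.3 -0.2 -2.6  6.3]
```

```bash
cat >> fit.py <<'E'
def draw(im,cam,m,p,s,ox,oy,boxes,col=(0,255,0)):
    c,sn=np.cos(p[2]),np.sin(p[2])
    def pr(X): 
        q=proj(cam,(p[0]+c*X[0]-sn*X[1],p[1]+sn*X[0]+c*X[1],X[2]),m);return int(round((q[0]-ox)*s)),int(round((q[1]-oy)*s))
    for (x0,x1,y0,y1,z) in boxes:
        P=[pr((a,b,z)) for a,b in((x0,y0),(x1,y0),(x1,y1),(x0,y1))]
        cv2.polylines(im,[np.array(P)],True,col,1)
E
python3 - <<'E'
from fit import *
B=[(-.065,.065,-.05,.05,.006),(-.061,-.047,-.042,.042,.066),(.047,.061,-.042,.042,.066),(-.047,.047,-.03,.03,.006)]
for p,n in(((.6221,.1268,np.radians(-13.85)),'a'),):
  im=cv2.imread('pics/w6c.png');draw(im,'wrist',load('w6'),p,2.2,80,150,B);
  im2=cv2.imread('pics/t6c.png')[:400,:420];draw(im2,'top',load('t6'),p,5,240,120,B)
  h=max(im.shape[0],im2.shape[0]);o=np.zeros((h,im.shape[1]+im2.shape[1],3),np.uint8);o[:im.shape[0],:im.shape[1]]=im;o[:im2.shape[0],im.shape[1]:]=im2;o=o[:600,:];cv2.imwrite('pics/ov.png',o[:, :800])
E
```

```text
(no output)
```

View pics/ov.png

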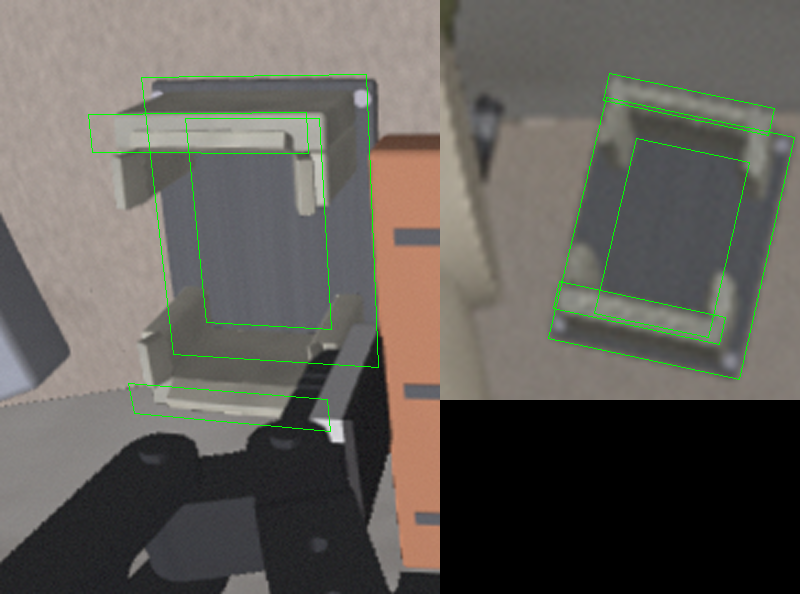

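```bash
python3 - <<'E'
from fit import *
x0=(.62,.125,-.22)
for a,b in((.0605,.040),(.061,.042)):
  fit('t6','top',[(-.065,.05,.006),(-.065,-.05,.006),(.065,-.05,.006),(a,b,.066),(a,-b,.066)],[(111,337),(295,378),(354,132),(174,79),(331,110)],5,240,120,x0)
  fit('w6','wrist',[(-.065,-.05,.006),(-.065,.05,.006),(-a,-b,.066),(-a,b,.066),(a,-b,.066)],[(153,80),(377,79),(117,114),(325,113),(157,403)],2.2,80,150,x0)
# 3-pt base + pocket corners wrist only; base points of both
fit('w6','wrist',[(-.065,-.05,.006),(-.065,.05,.006)],[(153,80),(377,79)],2.2,80,150,x0)
fit('t6','top',[(-.065,.05,.006),(-.065,-.05,.006),(.065,-.05,.006)],[(111,337),(295,378),(354,132)],5,240,120,x0)
E
```

```text
top [0.6222 0.1266] yaw -13.88 res [-0.5  0.2  0.8  0.2  0.2  1.  -0.2 -0.9 -0.2 -0.4]
wrist [0.6241 0.1346] yaw -13.82 res [ 1.8 -1.3  3.9 -2.2 -2.6  0.6 -0.5  0.3 -0.5  5.3]
top [0.6221 0.1268] yaw -13.85 res [-0.5  0.2  0.7  0.3  0.1  1.  -1.  -1.2  0.6 -0.4]
wrist [0.6243 0.1336] yaw -13.36 res [ 0.5 -0.4  2.3 -2.1 -6.2  1.   0.3 -0.2 -2.6  6.3]
wrist [0.6248 0.1309] yaw -14.24 res [-0.8  0.   0.6 -0. ]
top [0.6233 0.1271] yaw -13.6 res [-0.5 -0.1  0.7 -0.3 -0.1  0.5]
```

```bash
python3 - <<'E'
from h import *
tf((.6247,.1287,.11),76.3)
E
```

```text
delta [-0.1152  0.0346  0.0911] ang [ 0.01 -0.    1.12] |d| 0.151
```

```bash
python3 -m pendant '{"gripper":[0.3,0.3,0.3,0.3,0.3,0.3,0.3,0.3,0.3,0.3],"delta_pos":[[-0.04,0.01,0],[-0.08,0.02,0.01],[-0.115,0.0346,0.03],[-0.115,0.0346,0.06],[-0.115,0.0346,0.08],[-0.115,0.0346,0.09],[-0.115,0.0346,0.09],[-0.115,0.0346,0.09],[-0.115,0.0346,0.09],[-0.115,0.0346,0.09]],"angular":[[0,0,1.1],[0,0,1.1],[0,0,1.1],[0,0,1.1],[0,0,1.1],[0,0,1.1],[0,0,1.1],[0,0,1.1],[0,0,1.1],[0,0,1.1]]}'
python3 - <<'E'
from h import *
st();im=snap('w7');im=snap('t7','top')
crop(im,240,100,360,220,4,'pics/t7c.png')
E
```

```text
clock: 6.33
tool_pos: [0.6249, 0.1299, 0.2674]
tcp_rot: [0.786, 0.618, 0.001, 0.001]
force: [0.8, -0.2, -2.5]
gripper_width: 0.638
t 6.33 grasp [0.6253 0.1299 0.1127] jawyaw 76.4 z [ 0.003  0.    -1.   ] F [ 0.8 -0.2 -2.5] w 0.638 q [ 0.02  0.65  1.23 -0.    1.25 -1.31]
```

View pics/w7.png

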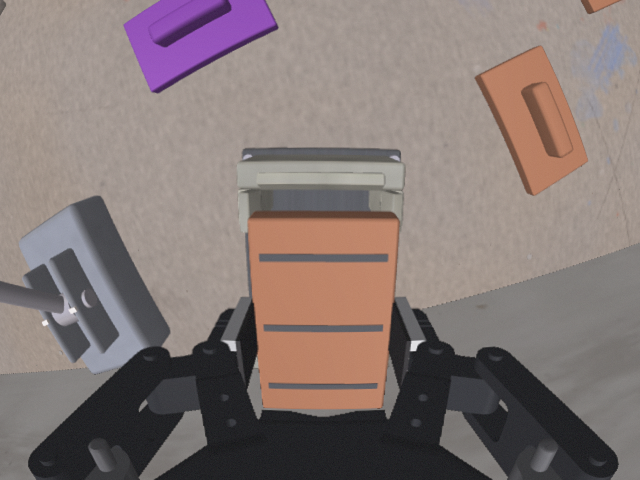

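View pics/t7c.png

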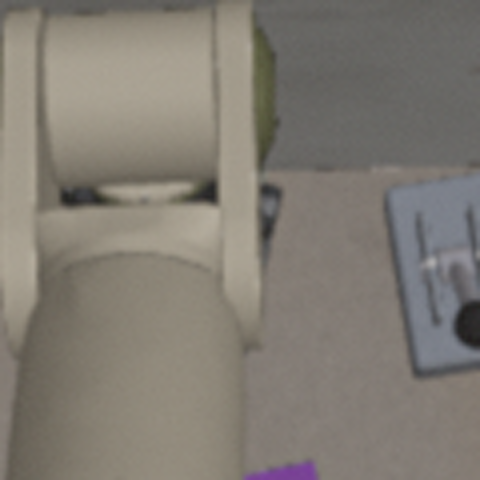

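```bash
python3 -m pendant '{"gripper":[0.3,0.3,0.3,0.3,0.3,0.3,0.3,0.3,0.3,0.3],"delta_pos":[[0,0,0],[0,0,0.01],[0,0,0.02],[0,0,0.03],[0,0,0.04],[0,0,0.05],[0,0,0.06],[0,0,0.06],[0,0,0.06],[0,0,0.06]],"angular":[[0,0,0],[0,0,0],[0,0,0],[0,0,0],[0,0,0],[0,0,0],[0,0,0],[0,0,0],[0,0,0],[0,0,0]]}'
python3 - <<'E'
from h import *
st();im=snap('w8')
E
```

```text
clock: 7.27
tool_pos: [0.6249, 0.1295, 0.206]
tcp_rot: [0.786, 0.618, 0.0, 0.0]
force: [0.3, -0.1, -1.7]
gripper_width: 0.634
t 7.27 grasp [0.625  0.1295 0.0513] jawyaw 76.36 z [ 0.001  0.    -1.   ] F [ 0.3 -0.1 -1.7] w 0.634 q [ 0.02  0.72  1.29 -0.    1.13 -1.31]
```

View pics/w8.png

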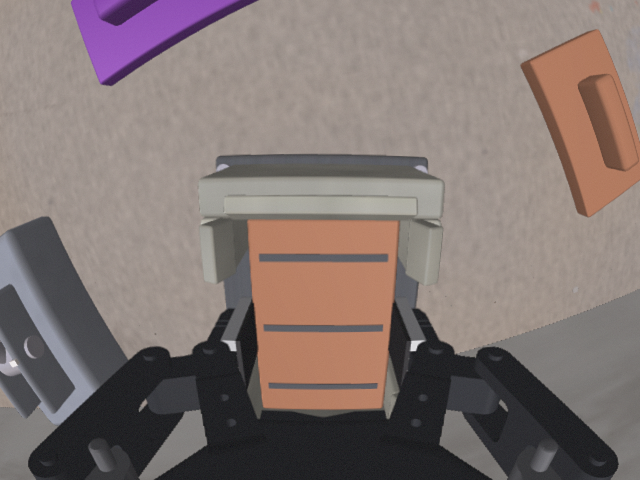

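Plate entering centered (wall 200–443 mid 321.5, plate mid 323). Continue down.

```bash
python3 -m pendant '{"gripper":[0.3,0.3,0.3,0.3,0.3,0.3,0.3,0.3,0.3,0.3],"delta_pos":[[0,0,0.006],[0,0,0.012],[0,0,0.018],[0,0,0.021],[0,0,0.023],[0,0,0.0245],[0,0,0.0245],[0,0,0.0245],[0,0,0.0245],[0,0,0.0245]],"angular":[[0,0,0],[0,0,0],[0,0,0],[0,0,0],[0,0,0],[0,0,0],[0,0,0],[0,0,0],[0,0,0],[0,0,0]]}'
python3 - <<'E'
from h import *
st()
E
```

```text
clock: 8.15
tool_pos: [0.6247, 0.1295, 0.1815]
tcp_rot: [0.786, 0.618, 0.0, 0.0]
force: [1.1, 0.4, -2.4]
gripper_width: 0.637
t 8.15 grasp [0.6248 0.1295 0.0268] jawyaw 76.36 z [ 0.  0. -1.] F [ 1.1  0.4 -2.4] w 0.637 q [ 0.02  0.75  1.31  0.    1.08 -1.31]
```

```bash
python3 -m pendant '{"gripper":[0.3,0.3,0.3,0.85,0.85,0.85,0.85,0.85,0.85,0.85],"delta_pos":[[0,0,0.001],[0,0,0.001],[0,0,0.001],[0,0,0.001],[0,0,0.001],[0,0,0.001],[0,0,0.001],[0,0,-0.01],[0,0,-0.03],[0,0,-0.06]],"angular":[[0,0,0],[0,0,0],[0,0,0],[0,0,0],[0,0,0],[0,0,0],[0,0,0],[0,0,0],[0,0,0],[0,0,0]]}'
python3 - <<'E'
from h import *
st();snap('w9')
E
```

```text
clock: 8.98
tool_pos: [0.6243, 0.1294, 0.2406]
tcp_rot: [0.786, 0.618, -0.002, -0.001]
force: [1.1, -0.6, 0.1]
gripper_width: 0.854
t 8.98 grasp [0.6237 0.1294 0.0859] jawyaw 76.36 z [-0.004 -0.    -1.   ] F [ 1.1 -0.6  0.1] w 0.854 q [ 0.02  0.68  1.26 -0.    1.2  -1.31]
```

View pics/w9.png

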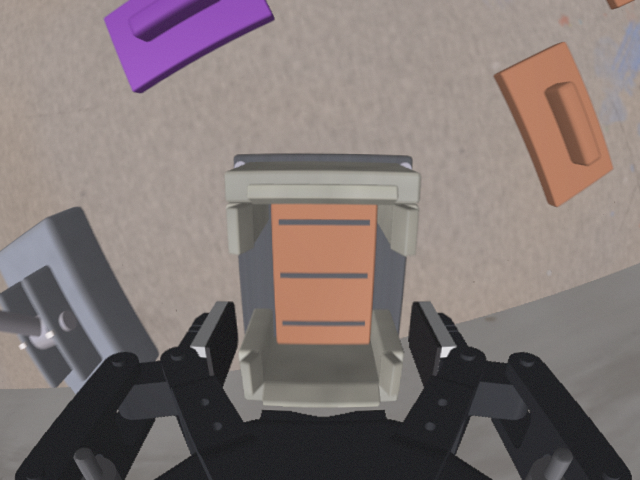

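```bash
python3 - <<'E'
from h import *
tf((.443,.3793,.16),108.3)
E
```

```text
delta [ 0.1998 -0.2357 -0.0677] ang [ 4.600e-01  1.000e-02 -3.193e+01] |d| 0.316
```

```bash
python3 -m pendant '{"gripper":[0.85,0.85,1,1,1,1,1,1,1,1],"delta_pos":[[0,0,-0.04],[0.02,-0.02,-0.07],[0.05,-0.06,-0.07],[0.075,-0.09,-0.07],[0.1,-0.12,-0.07],[0.125,-0.15,-0.07],[0.15,-0.18,-0.07],[0.175,-0.21,-0.07],[0.2,-0.236,-0.07],[0.2,-0.236,-0.07]],"angular":[[0,0,-3],[0,0,-7],[0,0,-11],[0,0,-15],[0,0,-19],[0,0,-23],[0,0,-27],[0,0,-30],[0,0,-32],[0,0,-32]]}'
python3 - <<'E'
from h import *
st();snap('w10');st()
E
```

```text
clock: 9.87
tool_pos: [0.4388, 0.3836, 0.3123]
tcp_rot: [0.582, 0.813, 0.001, -0.0]
force: [0.6, 0.6, 0.4]
gripper_width: 0.998
t 9.87 grasp [0.4388 0.3839 0.1576] jawyaw 108.78 z [ 0.     0.002 -1.   ] F [0.6 0.6 0.4] w 0.998 q [ 0.52  0.52  1.35  0.    1.27 -1.38]
t 9.92 grasp [0.4406 0.3819 0.1575] jawyaw 108.63 z [ 0.001  0.001 -1.   ] F [ 0.1 -0.7  0.9] w 1.001 q [ 0.51  0.52  1.35  0.    1.27 -1.38]
```

View pics/w10.png

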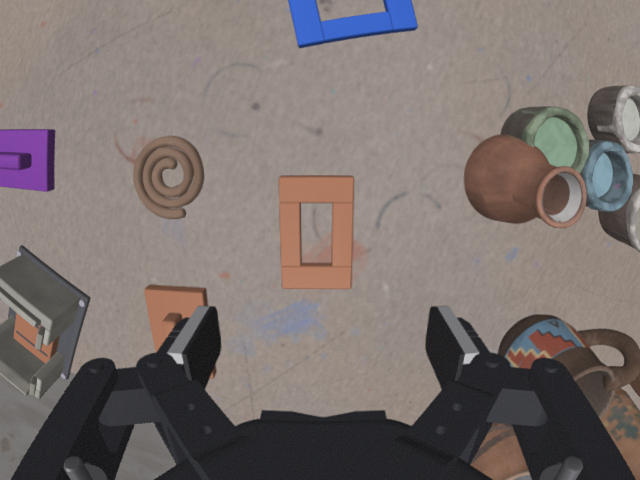

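```bash
python3 - <<'E'
from h import *
quad('w10',[(279,177.5),(354,177.5),(352,289),(282,289)],.010)
tf((.443,.3793,.0165),108.2)
E
```

```text
c [0.4426 0.3814 0.01  ] sides [0.0549 0.0886 0.056  0.0888] angs [108.7, 19.1, -71.2, -161.5]
delta [-0.0032  0.0015  0.141 ] ang [ 0.07 -0.03  0.43] |d| 0.141
```

```bash
python3 -m pendant '{"gripper":[1,1,1,1,1,1,1,1,1,1],"delta_pos":[[0,0,0.03],[0,0,0.06],[0,0,0.09],[0,0,0.115],[0,0,0.13],[0,0,0.138],[0,0,0.14],[0,0,0.14],[0,0,0.14],[0,0,0.14]],"angular":[[0,0,0.2],[0,0,0.2],[0,0,0.2],[0,0,0.2],[0,0,0.2],[0,0,0.2],[0,0,0.2],[0,0,0.2],[0,0,0.2],[0,0,0.2]]}'
python3 - <<'E'
from h import *
st();tf((.443,.3793,.0165),108.3)
E
```

```text
clock: 10.75
tool_pos: [0.4429, 0.3795, 0.1725]
tcp_rot: [0.587, 0.81, 0.001, 0.0]
force: [-0.3, -0.2, -0.2]
gripper_width: 1.0
t 10.75 grasp [0.4432 0.3797 0.0178] jawyaw 108.14 z [ 0.002  0.001 -1.   ] F [-0.3 -0.2 -0.2] w 1.0 q [ 0.51  0.69  1.49 -0.    0.95 -1.38]
delta [-0.0003  0.      0.0013] ang [ 0.13 -0.02 -0.16] |d| 0.001
```

```bash
python3 -m pendant '{"gripper":[1,0.4,0.4,0.4,0.4,0.4,0.4,0.3,0.3,0.3],"delta_pos":[[0,0,0.001],[0,0,0.001],[0,0,0.001],[0,0,0.001],[0,0,0.001],[0,0,0.001],[0,0,0.001],[0,0,0.001],[0,0,0.001],[0,0,0.001]],"angular":[[0,0,0],[0,0,0],[0,0,0],[0,0,0],[0,0,0],[0,0,0],[0,0,0],[0,0,0],[0,0,0],[0,0,0]]}'
python3 - <<'E'
from h import *
st();tf((.6247,.1287,.2),76.3)
E
```

```text
clock: 11.58
tool_pos: [0.4426, 0.3796, 0.1709]
tcp_rot: [0.587, 0.81, 0.0, 0.0]
force: [-1.5, -1.8, 5.4]
gripper_width: 0.636
t 11.58 grasp [0.4427 0.3796 0.0162] jawyaw 108.16 z [ 0.001  0.    -1.   ] F [-1.5 -1.8  5.4] w 0.636 q [ 0.51  0.7   1.49 -0.    0.95 -1.38]
delta [-0.2951  0.095  -0.1837] ang [ 5.000e-02 -2.000e-02  3.186e+01] |d| 0.36
```

```bash
python3 -m pendant '{"gripper":[0.3,0.3,0.3,0.3,0.3,0.3,0.3,0.3,0.3,0.3],"delta_pos":[[0,0,-0.03],[0,0,-0.07],[0,0,-0.11],[-0.01,0.005,-0.15],[-0.04,0.013,-0.184],[-0.08,0.026,-0.184],[-0.115,0.037,-0.184],[-0.15,0.05,-0.184],[-0.185,0.06,-0.184],[-0.22,0.07,-0.184]],"angular":[[0,0,0],[0,0,3],[0,0,7],[0,0,11],[0,0,15],[0,0,19],[0,0,23],[0,0,27],[0,0,30],[0,0,32]]}'
python3 - <<'E'
from h import *
st();im=snap('w11');tf((.6249,.1288,.11),76.3)
E
```

```text
clock: 12.42
tool_pos: [0.5783, 0.1906, 0.3541]
tcp_rot: [0.788, 0.616, -0.0, -0.0]
force: [1.2, 0.7, -1.3]
gripper_width: 0.636
t 12.42 grasp [0.5782 0.1906 0.1994] jawyaw 76.0 z [-0. -0. -1.] F [ 1.2  0.7 -1.3] w 0.636 q [ 0.12  0.52  1.21  0.    1.41 -1.2 ]
delta [-0.0441  0.0559  0.0893] ang [ 0.12  0.12 -0.66] |d| 0.114
```

View pics/w11.png

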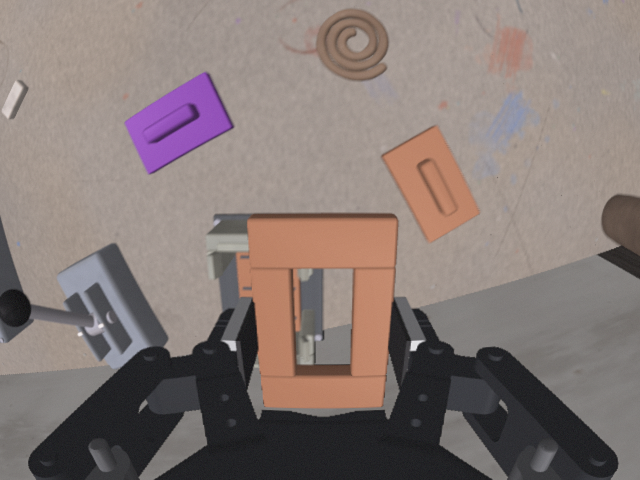

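```bash
python3 -m pendant '{"gripper":[0.3,0.3,0.3,0.3,0.3,0.3,0.3,0.3,0.3,0.3],"delta_pos":[[-0.02,0.025,0],[-0.044,0.054,0],[-0.044,0.056,0.02],[-0.044,0.056,0.04],[-0.044,0.056,0.06],[-0.044,0.056,0.08],[-0.044,0.056,0.09],[-0.044,0.056,0.09],[-0.044,0.056,0.09],[-0.044,0.056,0.09]],"angular":[[0,0,-0.3],[0,0,-0.3],[0,0,-0.3],[0,0,-0.3],[0,0,-0.3],[0,0,-0.3],[0,0,-0.3],[0,0,-0.3],[0,0,-0.3],[0,0,-0.3]]}'
python3 - <<'E'
from h import *
st();im=snap('w12');tf((.6249,.1290,.056),76.3)
E
```

```text
clock: 13.3
tool_pos: [0.6217, 0.1363, 0.2656]
tcp_rot: [0.785, 0.619, 0.001, 0.001]
force: [0.0, 0.3, -0.0]
gripper_width: 0.634
t 13.3 grasp [0.622  0.1363 0.1109] jawyaw 76.47 z [ 0.002  0.    -1.   ] F [ 0.   0.3 -0. ] w 0.634 q [ 0.03  0.65  1.24  0.    1.25 -1.3 ]
delta [-0.0064  0.0047  0.055 ] ang [ 0.14 -0.04  0.17] |d| 0.056
```

View pics/w12.png

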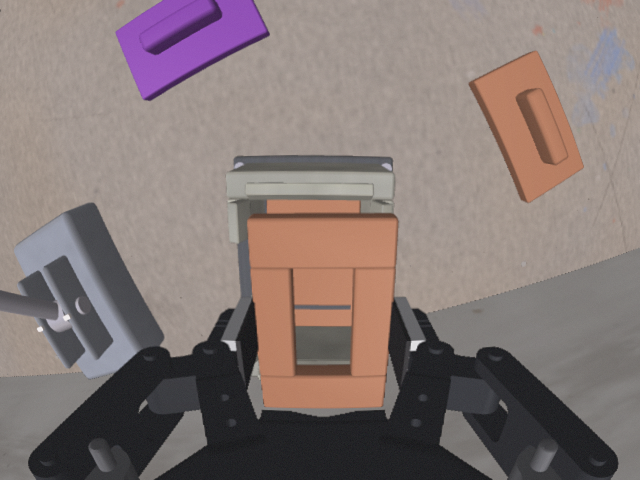

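```bash
python3 -m pendant '{"gripper":[0.3,0.3,0.3,0.3,0.3,0.3,0.3,0.3,0.3,0.3],"delta_pos":[[-0.0064,0.0047,0],[-0.0064,0.0047,0],[-0.0064,0.0047,0],[-0.0064,0.0047,0],[-0.0064,0.0047,0.01],[-0.0064,0.0047,0.02],[-0.0064,0.0047,0.025],[-0.0064,0.0047,0.025],[-0.0064,0.0047,0.025],[-0.0064,0.0047,0.025]],"angular":[[0,0,0.1],[0,0,0.1],[0,0,0.1],[0,0,0.1],[0,0,0.1],[0,0,0.1],[0,0,0.1],[0,0,0.1],[0,0,0.1],[0,0,0.1]]}'
python3 - <<'E'
from h import *
st();tf((.6249,.1290,.035),76.3)
E
```

```text
clock: 14.18
tool_pos: [0.6246, 0.1289, 0.2393]
tcp_rot: [0.786, 0.618, 0.0, 0.0]
force: [0.2, 0.6, -1.6]
gripper_width: 0.629
t 14.18 grasp [0.6247 0.1289 0.0846] jawyaw 76.36 z [ 0. -0. -1.] F [ 0.2  0.6 -1.6] w 0.629 q [ 0.02  0.68  1.26 -0.    1.2  -1.31]
delta [0.0002 0.0002 0.0496] ang [ 0.01 -0.    0.06] |d| 0.05
```

```bash
python3 -m pendant '{"gripper":[0.3,0.3,0.3,0.3,0.3,0.3,0.3,0.3,0.3,0.3],"delta_pos":[[0,0,0.007],[0,0,0.014],[0,0,0.021],[0,0,0.028],[0,0,0.035],[0,0,0.041],[0,0,0.045],[0,0,0.047],[0,0,0.047],[0,0,0.047]],"angular":[[0,0,0],[0,0,0],[0,0,0],[0,0,0],[0,0,0],[0,0,0],[0,0,0],[0,0,0],[0,0,0],[0,0,0]]}'
python3 - <<'E'
from h import *
st()
E
```

```text
clock: 15.02
tool_pos: [0.6246, 0.1289, 0.1924]
tcp_rot: [0.786, 0.618, 0.0, 0.0]
force: [1.3, 0.8, -0.6]
gripper_width: 0.633
t 15.02 grasp [0.6246 0.1289 0.0377] jawyaw 76.36 z [ 0.  0. -1.] F [ 1.3  0.8 -0.6] w 0.633 q [ 0.02  0.74  1.31  0.    1.1  -1.31]
```

```bash
python3 -m pendant '{"gripper":[0.3,0.3,0.3,0.85,0.85,0.85,0.85,0.85,0.85,0.85],"delta_pos":[[0,0,0.001],[0,0,0.001],[0,0,0.001],[0,0,0.001],[0,0,0.001],[0,0,0.001],[0,0,0.001],[0,0,-0.02],[0,0,-0.05],[0,0,-0.08]],"angular":[[0,0,0],[0,0,0],[0,0,0],[0,0,0],[0,0,0],[0,0,0],[0,0,0],[0,0,0],[0,0,0],[0,0,0]]}'
python3 - <<'E'
from h import *
st();snap('w13')
E
```

```text
clock: 15.85
tool_pos: [0.6244, 0.1288, 0.2727]
tcp_rot: [0.786, 0.618, -0.001, -0.001]
force: [-0.0, -0.5, 0.8]
gripper_width: 0.85
t 15.85 grasp [0.6241 0.1288 0.118 ] jawyaw 76.35 z [-0.002 -0.    -1.   ] F [-0.  -0.5  0.8] w 0.85 q [ 0.02  0.64  1.23  0.    1.27 -1.31]
```

View pics/w13.png

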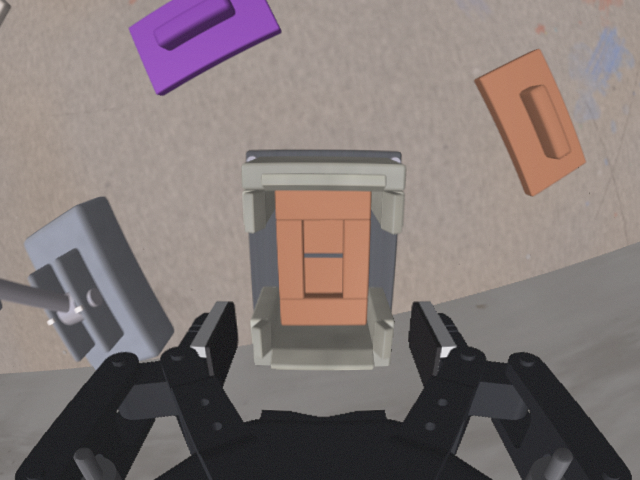

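```bash
python3 - <<'E'
from h import *
tf((.569,.2925,.17),106)
E
```

```text
delta [ 0.1458 -0.0928 -0.0454] ang [  0.55   0.   -29.63] |d| 0.179
```

```bash
python3 -m pendant '{"gripper":[0.85,0.7,0.5,0.5,0.5,0.5,0.5,0.5,0.5,0.5],"delta_pos":[[0,0,-0.03],[0.02,-0.01,-0.045],[0.05,-0.03,-0.045],[0.08,-0.05,-0.045],[0.11,-0.07,-0.045],[0.13,-0.085,-0.045],[0.146,-0.093,-0.045],[0.146,-0.093,-0.045],[0.146,-0.093,-0.045],[0.146,-0.093,-0.045]],"angular":[[0,0,-6],[0,0,-12],[0,0,-18],[0,0,-24],[0,0,-29.6],[0,0,-29.6],[0,0,-29.6],[0,0,-29.6],[0,0,-29.6],[0,0,-29.6]]}'
python3 - <<'E'
from h import *
st();im=snap('w14');crop(im,200,130,450,380,2.4,'pics/w14c.png')
E
```

```text
clock: 16.73
tool_pos: [0.5689, 0.292, 0.3171]
tcp_rot: [0.602, 0.798, -0.0, 0.0]
force: [0.3, -0.1, 0.2]
gripper_width: 0.499
t 16.73 grasp [0.5689 0.2919 0.1624] jawyaw 105.93 z [ 0. -0. -1.] F [ 0.3 -0.1  0.2] w 0.499 q [ 0.29  0.6   1.17 -0.    1.37 -1.56]
```

View pics/w14c.png

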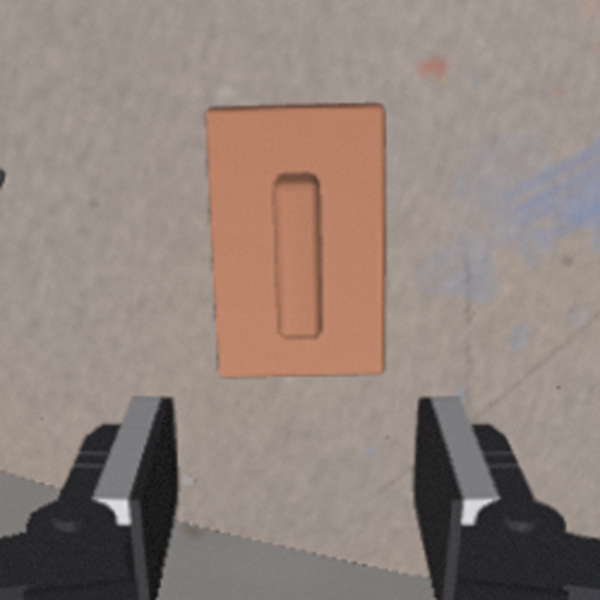

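```bash
python3 - <<'E'
from h import *
quad('w14',[(207,110),(384,107),(384,373),(218,377)],.012,s=2.4,ox=200,oy=130)
quad('w14',[(275,183),(319,181),(321,334),(281,336)],.030,s=2.4,ox=200,oy=130)
tf((.569,.2925,.0335),106)
E
```

```text
c [0.5696 0.2942 0.012 ] sides [0.0545 0.0887 0.0557 0.0891] angs [106.9, 17.5, -72.6, -163.2]
 c [0.5687 0.294  0.03  ] sides [0.0128 0.0477 0.0123 0.0478] angs [108.6, 17.1, -71.0, -162.2]
delta [0.0009 0.0002 0.1289] ang [-0.    0.01 -0.11] |d| 0.129
```

```bash
python3 -m pendant '{"gripper":[0.5,0.5,0.5,0.5,0.5,0.5,0.5,0.5,0.5,0.5],"delta_pos":[[0.0005,0,0.03],[0.0005,0,0.06],[0.0005,0,0.085],[0.0005,0,0.105],[0.0005,0,0.12],[0.0005,0,0.127],[0.0005,0,0.128],[0.0005,0,0.128],[0.0005,0,0.128],[0.0005,0,0.128]],"angular":[[0,0,-1],[0,0,-1],[0,0,-1],[0,0,-1],[0,0,-1],[0,0,-1],[0,0,-1],[0,0,-1],[0,0,-1],[0,0,-1]]}'
python3 - <<'E'
from h import *
st();im=snap('w15')
E
```

```text
clock: 17.62
tool_pos: [0.5687, 0.2931, 0.1905]
tcp_rot: [0.595, 0.804, 0.001, 0.001]
force: [-1.0, 0.9, 0.3]
gripper_width: 0.499
t 17.62 grasp [0.5691 0.2931 0.0358] jawyaw 106.95 z [ 0.002  0.001 -1.   ] F [-1.   0.9  0.3] w 0.499 q [ 0.29  0.74  1.3  -0.    1.1  -1.58]
```

View pics/w15.png

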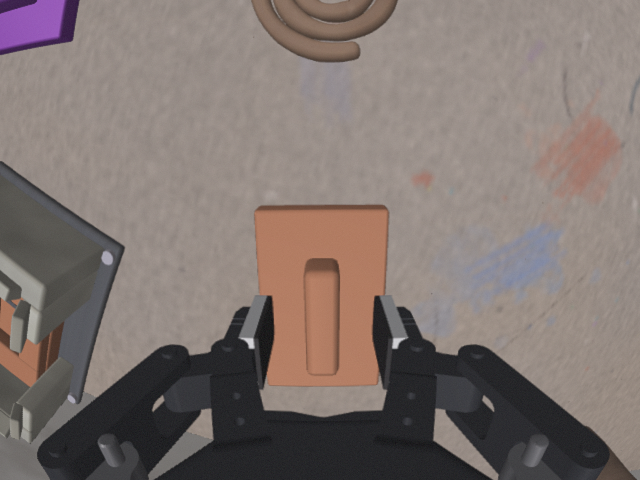

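Well centred. Lower 1.5 mm and close.

```bash
python3 -m pendant '{"gripper":[0.5,0.5,0,0,0,0,0,0,0,0],"delta_pos":[[0,0,0.001],[0,0,0.0015],[0,0,0.0015],[0,0,0.0015],[0,0,0.0015],[0,0,0.0015],[0,0,0.0015],[0,0,0.0015],[0,0,0.0015],[0,0,0.0015]],"angular":[[0,0,0],[0,0,0],[0,0,0],[0,0,0],[0,0,0],[0,0,0],[0,0,0],[0,0,0],[0,0,0],[0,0,0]]}'
python3 - <<'E'
from h import *
st();tf((.6249,.1290,.2),76.3)
E
```

```text
clock: 18.5
tool_pos: [0.5684, 0.2932, 0.188]
tcp_rot: [0.595, 0.804, 0.0, 0.0]
force: [-1.5, -0.3, 4.7]
gripper_width: 0.149
t 18.5 grasp [0.5685 0.2932 0.0333] jawyaw 106.96 z [ 0.  0. -1.] F [-1.5 -0.3  4.7] w 0.149 q [ 0.29  0.75  1.3   0.    1.09 -1.58]
delta [-0.1735  0.0062 -0.1667] ang [ 2.000e-02 -1.000e-02  3.066e+01] |d| 0.241
```

```bash
python3 -m pendant '{"gripper":[0,0,0,0,0,0,0,0,0,0],"delta_pos":[[0,0,-0.04],[0,0,-0.08],[0,0,-0.11],[-0.03,0.002,-0.12],[-0.06,0.003,-0.12],[-0.09,0.004,-0.12],[-0.12,0.005,-0.12],[-0.15,0.006,-0.12],[-0.17,0.006,-0.12],[-0.1735,0.006,-0.12]],"angular":[[0,0,0],[0,0,0],[0,0,5],[0,0,10],[0,0,15],[0,0,20],[0,0,25],[0,0,29],[0,0,30.7],[0,0,30.7]]}'
python3 - <<'E'
from h import *
st();im=snap('w16');st();tf((.6249,.1290,.12),76.3)
E
```

```text
clock: 19.33
tool_pos: [0.6257, 0.1255, 0.3068]
tcp_rot: [0.788, 0.615, -0.001, 0.0]
force: [1.3, 0.1, -1.8]
gripper_width: 0.143
t 19.33 grasp [0.6256 0.1253 0.1521] jawyaw 75.97 z [-0.001 -0.001 -1.   ] F [ 1.3  0.1 -1.8] w 0.143 q [ 0.01  0.61  1.18 -0.    1.35 -1.31]
t 19.38 grasp [0.6252 0.1265 0.1521] jawyaw 76.09 z [-0.001 -0.001 -1.   ] F [ 0.8 -0.2 -1.6] w 0.147 q [ 0.01  0.61  1.18 -0.    1.35 -1.31]
delta [ 0.0023 -0.001   0.0321] ang [-0.07  0.05 -0.21] |d| 0.032
```

View pics/w16.png

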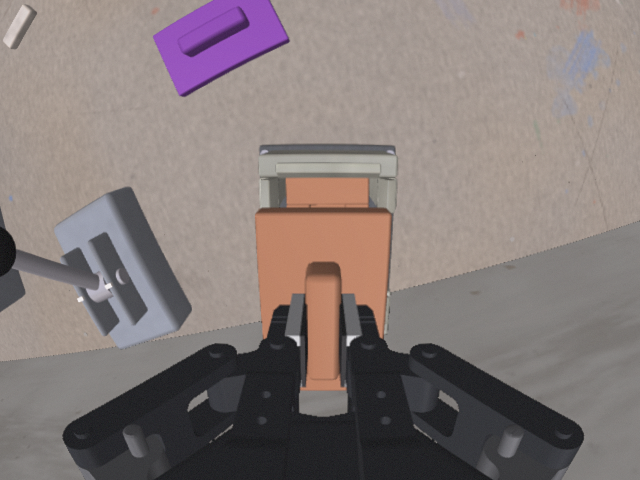

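```bash
python3 -m pendant '{"gripper":[0,0,0,0,0,0,0,0,0,0],"delta_pos":[[0,-0.001,0],[0,-0.001,0.01],[0,-0.001,0.02],[0,-0.001,0.03],[0,-0.001,0.04],[0,-0.001,0.04],[0,-0.001,0.04],[0,-0.001,0.04],[0,-0.001,0.04],[0,-0.001,0.04]],"angular":[[0,0,0],[0,0,0],[0,0,0],[0,0,0],[0,0,0],[0,0,0],[0,0,0],[0,0,0],[0,0,0],[0,0,0]]}'
python3 - <<'E'
from h import *
st();im=snap('w17');tf((.6242,.1290,.067),76.3)
E
```

```text
clock: 20.22
tool_pos: [0.6239, 0.1292, 0.2683]
tcp_rot: [0.787, 0.617, 0.0, 0.0]
force: [-0.1, -0.0, -2.4]
gripper_width: 0.142
t 20.22 grasp [0.6241 0.1292 0.1136] jawyaw 76.26 z [ 0.001  0.    -1.   ] F [-0.1 -0.  -2.4] w 0.142 q [ 0.02  0.65  1.24 -0.    1.26 -1.31]
delta [-0.0001  0.0003  0.0465] ang [ 0.05 -0.01 -0.05] |d| 0.047
```

View pics/w17.png

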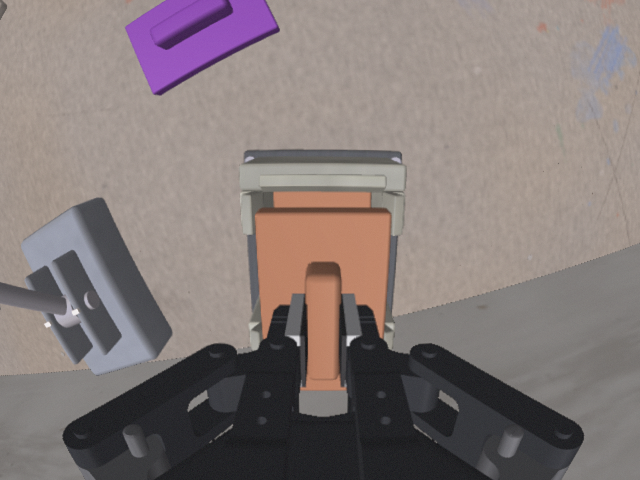

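```bash
python3 -m pendant '{"gripper":[0,0,0,0,0,0,0,0,0,0],"delta_pos":[[0,0,0.007],[0,0,0.014],[0,0,0.021],[0,0,0.028],[0,0,0.035],[0,0,0.042],[0,0,0.047],[0,0,0.049],[0,0,0.049],[0,0,0.049]],"angular":[[0,0,0],[0,0,0],[0,0,0],[0,0,0],[0,0,0],[0,0,0],[0,0,0],[0,0,0],[0,0,0],[0,0,0]]}'
python3 - <<'E'
from h import *
st()
E
```

```text
clock: 21.1
tool_pos: [0.6239, 0.1292, 0.2188]
tcp_rot: [0.787, 0.617, 0.0, 0.0]
force: [0.1, 0.1, -2.3]
gripper_width: 0.143
t 21.1 grasp [0.624  0.1292 0.0641] jawyaw 76.26 z [ 0.  0. -1.] F [ 0.1  0.1 -2.3] w 0.143 q [ 0.02  0.7   1.29  0.    1.15 -1.31]
```

```bash
python3 -m pendant '{"gripper":[0,0,0,0.5,0.5,0.5,0.5,0.5,0.5,0.5],"delta_pos":[[0,0,0.001],[0,0,0.001],[0,0,0.001],[0,0,0.001],[0,0,0.001],[0,0,0.001],[0,0,0.001],[0,0,-0.03],[0,0,-0.06],[0,0,-0.1]],"angular":[[0,0,0],[0,0,0],[0,0,0],[0,0,0],[0,0,0],[0,0,0],[0,0,0],[0,0,0],[0,0,0],[0,0,0]]}'
python3 - <<'E'
from h import *
st();snap('w18')
E
```

```text
clock: 21.93
tool_pos: [0.6235, 0.1291, 0.3181]
tcp_rot: [0.787, 0.617, -0.002, -0.001]
force: [0.7, 0.2, -0.0]
gripper_width: 0.504
t 21.93 grasp [0.6228 0.1291 0.1634] jawyaw 76.25 z [-0.004 -0.    -1.   ] F [ 0.7  0.2 -0. ] w 0.504 q [ 0.02  0.6   1.17  0.    1.37 -1.31]
```

View pics/w18.png

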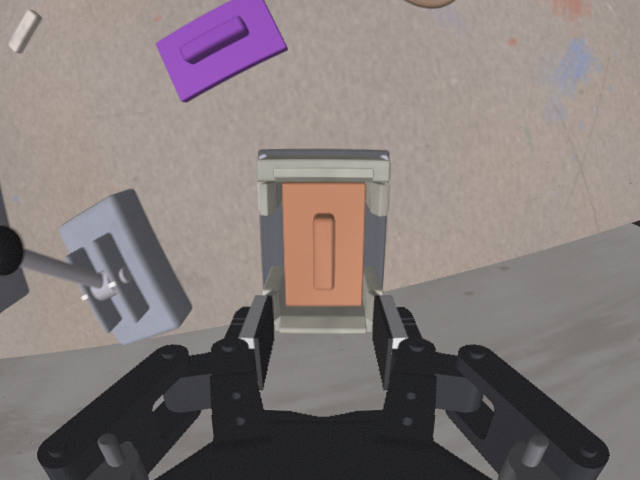

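```bash
python3 - <<'E'
from h import *
tf((.5,-.265,.27),84.3)
im=snap('s18','scene')
E
```

```text
delta [-0.4122 -0.0261 -0.098 ] ang [ 0.64 -0.12 -8.03] |d| 0.425
```

View pics/s18.png

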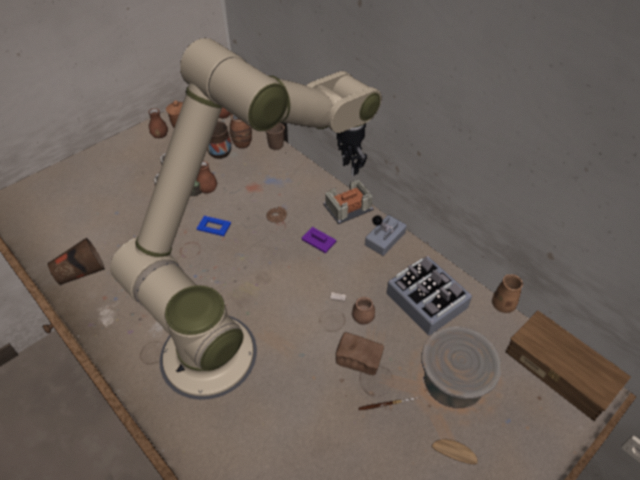

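```bash
python3 -m pendant '{"gripper":[0.5,0,0,0,0,0,0,0,0,0],"delta_pos":[[0,-0.01,-0.04],[0,-0.02,-0.08],[-0.03,-0.026,-0.1],[-0.07,-0.026,-0.1],[-0.11,-0.026,-0.1],[-0.15,-0.026,-0.1],[-0.19,-0.026,-0.1],[-0.23,-0.026,-0.1],[-0.27,-0.026,-0.1],[-0.31,-0.026,-0.1]],"angular":[[0,0,-1],[0,0,-2],[0,0,-3],[0,0,-4],[0,0,-5],[0,0,-6],[0,0,-7],[0,0,-8],[0,0,-8],[0,0,-8]]}'
python3 - <<'E'
from h import *
st();tf((.5,-.265,.25),84.3)
E
```

```text
clock: 22.87
tool_pos: [0.524, -0.1675, 0.4186]
tcp_rot: [0.742, 0.671, 0.0, 0.0]
force: [1.6, -0.7, 0.2]
gripper_width: 0.002
t 22.87 grasp [ 0.5241 -0.1675  0.2639] jawyaw 84.27 z [ 0. -0. -1.] F [ 1.6 -0.7  0.2] w 0.002 q [-0.52  0.37  1.27  0.    1.5  -2.  ]
delta [-0.0994 -0.0142  0.0139] ang [ 0.01  0.   -0.03] |d| 0.101
```

```bash
python3 -m pendant '{"gripper":[0,0,0,0,0,0,0,0,0,0],"delta_pos":[[-0.04,-0.01,0.01],[-0.08,-0.014,0.014],[-0.0994,-0.014,0.014],[-0.0994,-0.014,0.014],[-0.0994,-0.014,0.014],[-0.0994,-0.014,0.014],[-0.0994,-0.014,0.014],[-0.0994,-0.014,0.014],[-0.0994,-0.014,0.014],[-0.0994,-0.014,0.014]],"angular":[[0,0,0],[0,0,0],[0,0,0],[0,0,0],[0,0,0],[0,0,0],[0,0,0],[0,0,0],[0,0,0],[0,0,0]]}'
python3 - <<'E'
from h import *
st();im=snap('w20')
E
```

```text
clock: 23.7
tool_pos: [0.5012, -0.2626, 0.4048]
tcp_rot: [0.741, 0.671, 0.0, 0.0]
force: [0.1, -0.2, 1.3]
gripper_width: -0.004
t 23.7 grasp [ 0.5013 -0.2626  0.2501] jawyaw 84.32 z [ 0. -0. -1.] F [ 0.1 -0.2  1.3] w -0.004 q [-0.69  0.41  1.25  0.    1.48 -2.16]
```

View pics/w20.png

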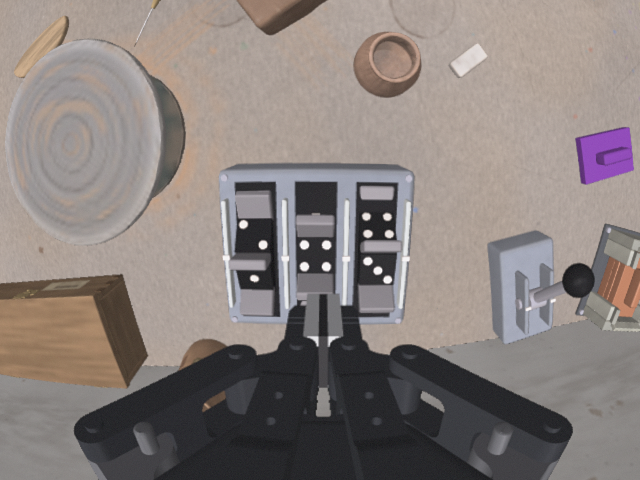

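```bash
python3 - <<'E'
from fit import *
im=cv2.imread('pics/w20.png');crop(im,210,150,420,340,3.5,'pics/w20c.png')
im=snap('t20','top');crop(im,400,150,500,240,6,'pics/t20c.png')
E
```

```text
(no output)
```

View pics/w20c.png

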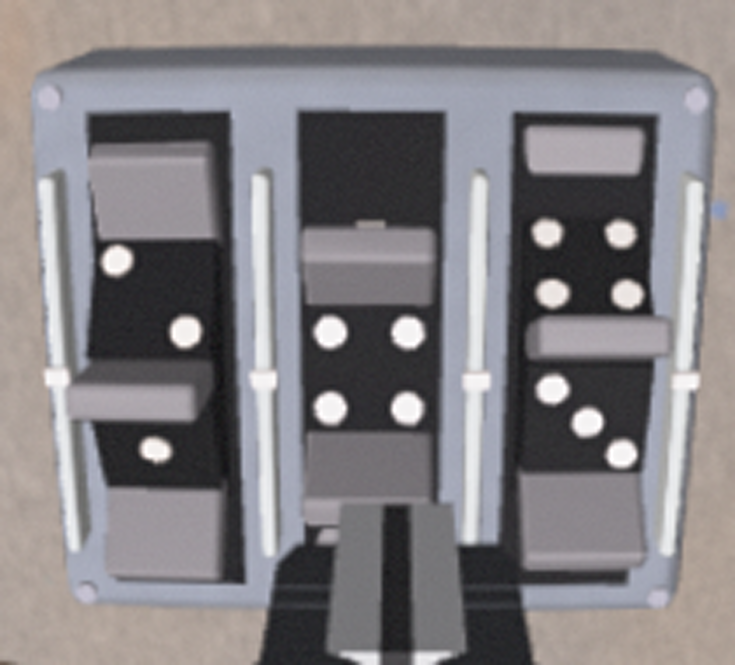

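View pics/t20c.png

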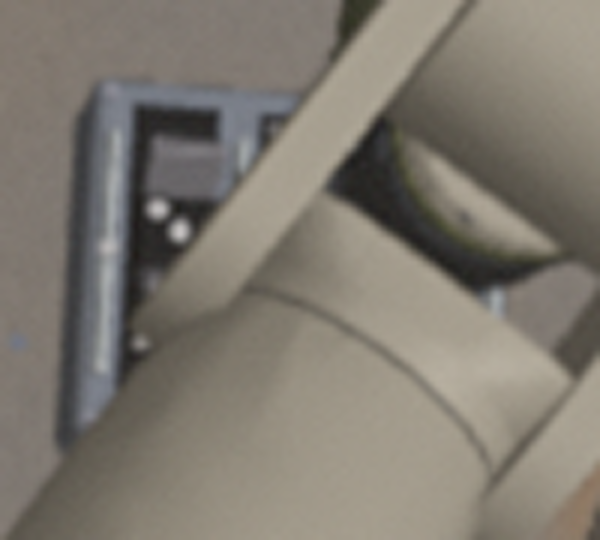

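```bash
cat >> fit.py <<'E'
def selw(p,X):
    c,s=np.cos(p[2]),np.sin(p[2]);return (p[0]+c*X[0]-s*X[1],p[1]+s*X[0]+c*X[1],X[2])
def wheel(im,m,p,yw,val,s,ox,oy,col,rad=.062,hw=.0135):
    # val in rad; lugs at 30+60k deg offset + val from up toward +x
    for k in range(6):
        a=val+np.radians(30+60*k); a=(a+np.pi)%(2*np.pi)-np.pi
        if abs(a)>np.radians(80): continue
        P=[]
        for t,w in((-.0045,-hw),(.0045,-hw),(.0045,hw),(-.0045,hw)):
            X=(rad*np.sin(a)+t*np.cos(a),yw+w,.05+rad*np.cos(a)-t*np.sin(a))
            q=proj('wrist',selw(p,X),m);P.append((int((q[0]-ox)*s),int((q[1]-oy)*s)))
        cv2.polylines(im,[np.array(P)],True,col,1)
E
python3 - <<'E'
from fit import *
x0=(.528,-.27,-.1);k=(3.5,210,150)
p=fit('w20','wrist',[(0,-.026,.074),(0,.026,.074),(-.075,-.086,.060),(-.075,.086,.060),(.075,-.086,.060),(.075,.086,.060)],[(263,380),(476,381),(33,80),(714,82),(76,607),(682,609)],*k,x0)
m=load('w20');im=cv2.imread('pics/w20c.png')
draw(im,'wrist',m,p,*k,[(-.075,.075,-.086,.086,.062),(0,0,-.078,.078,.074)])
for y,v in((.052,-30),(0,2),(-.052,-25)): wheel(im,m,p,y,np.radians(v),*k,(0,0,255))
cv2.imwrite('pics/ov2.png',im)
for X,u in (((0,-.078,.074),(57,377)),((0,.078,.074),(685,381))):
    q=proj('wrist',selw(p,X),m);print((q[0]-210)*3.5,(q[1]-150)*3.5,u)
E
```

```text
wrist [ 0.532  -0.2708] yaw -5.27 res [ 0.5  0.6  0.3 -0.  -3.4 -0.9  1.5 -3.3 -1.5  2.4  0.1  1.2]
59.04946821793928 382.3971040421425 (57, 377)
685.3920609002806 378.82774633979864 (685, 381)
```

View pics/ov2.png

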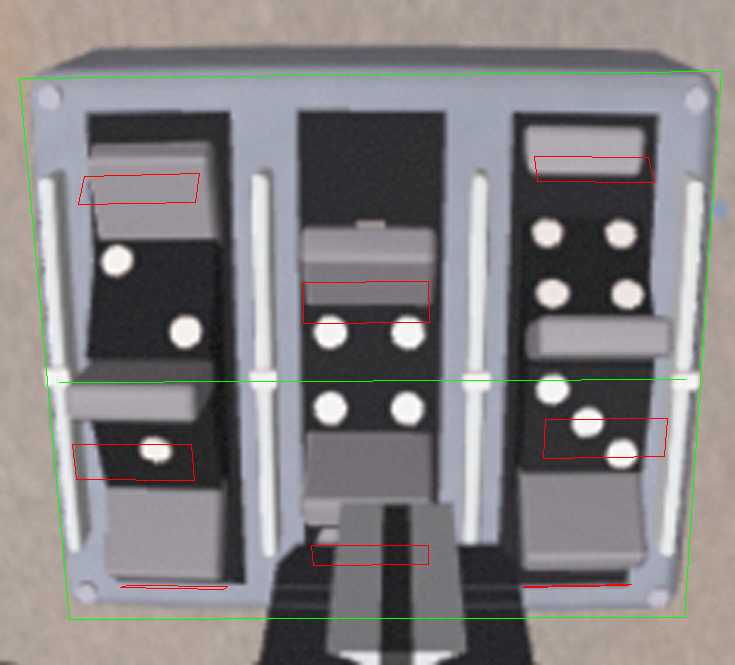

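```bash
python3 - <<'E'
from fit import *
x0=(.528,-.27,-.1);k=(3.5,210,150)
p=fit('w20','wrist',[(0,-.078,.074),(0,-.026,.074),(0,.026,.074),(0,.078,.074)],[(57,377),(263,380),(476,381),(685,381)],*k,x0)
m=load('w20')
def tip(yw,a,r=.062):
    a=np.radians(a);q=proj('wrist',selw(p,(r*np.sin(a),yw,.05+r*np.cos(a))),m);return round((q[1]-150)*3.5,1)
for yw,n in((.052,'left'),(0,'mid'),(-.052,'right')):
    print(n,[(a,tip(yw,a)) for a in range(-80,60,10)])
    print('   facet',[(a,tip(yw,a,.038)) for a in range(-50,50,10)])
E
```

```text
wrist [ 0.5316 -0.271 ] yaw -6.0 res [ 0.2  0.1  0.1 -0.1 -0.  -0.  -0.2  0.1]
left [(-80, np.float64(126.0)), (-70, np.float64(144.2)), (-60, np.float64(170.6)), (-50, np.float64(204.9)), (-40, np.float64(246.1)), (-30, np.float64(292.5)), (-20, np.float64(341.9)), (-10, np.float64(391.8)), (0, np.float64(439.5)), (10, np.float64(482.7)), (20, np.float64(519.5)), (30, np.float64(548.7)), (40, np.float64(569.7)), (50, np.float64(582.5))]
   facet [(-50, np.float64(266.9)), (-40, np.float64(291.0)), (-30, np.float64(317.7)), (-20, np.float64(345.7)), (-10, np.float64(373.9)), (0, np.float64(401.1)), (10, np.float64(426.2)), (20, np.float64(448.3)), (30, np.float64(466.5)), (40, np.float64(480.5))]
mid [(-80, np.float64(123.4)), (-70, np.float64(141.5)), (-60, np.float64(168.1)), (-50, np.float64(202.6)), (-40, np.float64(244.0)), (-30, np.float64(290.8)), (-20, np.float64(340.7)), (-10, np.float64(391.0)), (0, np.float64(439.1)), (10, np.float64(482.7)), (20, np.float64(519.8)), (30, np.float64(549.2)), (40, np.float64(570.3)), (50, np.float64(583.0))]
   facet [(-50, np.float64(265.2
[... 159 characters left out ...]
0, np.float64(447.9)), (30, np.float64(466.3)), (40, np.float64(480.3))]
right [(-80, np.float64(124.3)), (-70, np.float64(142.4)), (-60, np.float64(168.7)), (-50, np.float64(202.8)), (-40, np.float64(243.8)), (-30, np.float64(289.9)), (-20, np.float64(339.1)), (-10, np.float64(388.7)), (0, np.float64(436.2)), (10, np.float64(479.3)), (20, np.float64(516.1)), (30, np.float64(545.3)), (40, np.float64(566.3)), (50, np.float64(579.2))]
   facet [(-50, np.float64(264.6)), (-40, np.float64(288.7)), (-30, np.float64(315.2)), (-20, np.float64(343.0)), (-10, np.float64(371.1)), (0, np.float64(398.3)), (10, np.float64(423.3)), (20, np.float64(445.3)), (30, np.float64(463.6)), (40, np.float64(477.5))]
```

```bash
cat >> fit.py <<'E'
SEL=(.5297,-.2715,np.radians(-6.0))
def sel(x,y,z): # grasp point at selector coordinates
    w=selw(SEL,(x,y,z)); tf(w,84.0)
def where():
    s=state();g=np.array(s['tool_pos'])+grasp_offset*Rn.from_quat(s['tcp_rot']).as_matrix()[:,2]
    d=g[:2]-np.array(SEL[:2]);c,sn=np.cos(SEL[2]),np.sin(SEL[2]);print('sel xyz',np.round([c*d[0]+sn*d[1],-sn*d[0]+c*d[1],g[2]],4),'F',np.round(s['force'],1),'t',round(s['clock'],2))
E
python3 - <<'E'
from fit import *
sel(-.045,.052,.15);sel(-.045,.052,.1123)
E
```

```text
delta [ 0.0465 -0.0155  0.1001] ang [0.01 0.01 0.29] |d| 0.111
delta [ 0.0465 -0.0155  0.1378] ang [0.01 0.01 0.29] |d| 0.146
```

```bash
python3 -m pendant '{"gripper":[0,0,0,0,0,0,0,0,0,0],"delta_pos":[[0.025,-0.01,0],[0.0465,-0.0155,0.01],[0.0465,-0.0155,0.04],[0.0465,-0.0155,0.07],[0.0465,-0.0155,0.1],[0.0465,-0.0155,0.12],[0.0465,-0.0155,0.13],[0.0465,-0.0155,0.137],[0.0465,-0.0155,0.137],[0.0465,-0.0155,0.137]],"angular":[[0,0,0.3],[0,0,0.3],[0,0,0.3],[0,0,0.3],[0,0,0.3],[0,0,0.3],[0,0,0.3],[0,0,0.3],[0,0,0.3],[0,0,0.3]]}'
python3 - <<'E'
from fit import *
where();snap('w21')
E
```

```text
clock: 24.63
tool_pos: [0.4905, -0.2156, 0.2686]
tcp_rot: [0.743, 0.669, 0.0, 0.001]
force: [-0.4, -0.4, 0.7]
gripper_width: -0.001
sel xyz [-0.0446  0.0513  0.1139] F [-0.4 -0.4  0.7] t 24.63
```

View pics/w21.png

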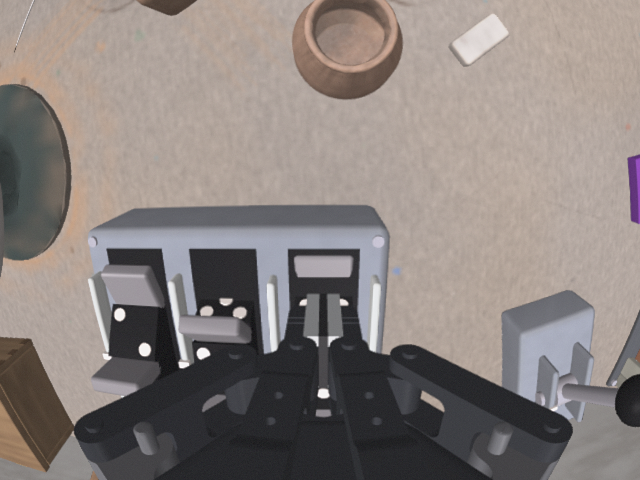

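```bash
python3 -m pendant '{"gripper":[0,0,0,0,0,0,0,0,0,0],"delta_pos":[[0,0.006,0.001],[0,0.013,0.001],[0,0.02,0.001],[0,0.027,0.001],[0,0.034,0.001],[0,0.041,0.001],[0,0.047,0.001],[0,0.051,0.001],[0,0.052,0.001],[0,0.052,0.001]],"angular":[[0,0,0],[0,0,0],[0,0,0],[0,0,0],[0,0,0],[0,0,0],[0,0,0],[0,0,0],[0,0,0],[0,0,0]]}'
python3 - <<'E'
from fit import *
where();snap('w22')
E
```

```text
clock: 25.52
tool_pos: [0.5424, -0.2209, 0.2666]
tcp_rot: [0.743, 0.669, 0.0, 0.0]
force: [-0.4, 0.5, -0.4]
gripper_width: 0.002
sel xyz [0.0074 0.0516 0.1119] F [-0.4  0.5 -0.4] t 25.52
```

View pics/w22.png

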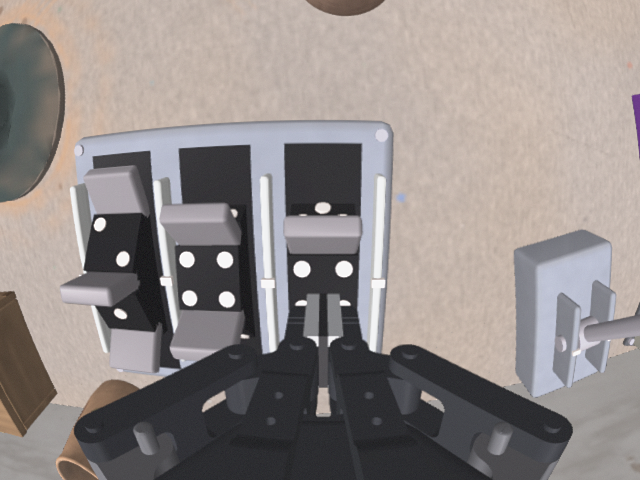

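```bash
python3 -m pendant '{"gripper":[0,0,0,0,0,0,0,0,0,0],"delta_pos":[[0,-0.001,0],[0,-0.001,-0.03],[0,-0.001,-0.06],[0,-0.02,-0.1],[-0.02,-0.05,-0.14],[-0.052,-0.05,-0.14],[-0.052,-0.05,-0.14],[-0.052,-0.05,-0.14],[-0.052,-0.05,-0.14],[-0.052,-0.05,-0.14]],"angular":[[0,0,0],[0,0,0],[0,0,0],[0,0,0],[0,0,0],[0,0,0],[0,0,0],[0,0,0],[0,0,0],[0,0,0]]}'
cat >> fit.py <<'E'
def view(n):
    where();im=snap(n);crop(im,210,120,420,330,3,'pics/'+n+'c.png')
def table(n,pts,s=3,ox=210,oy=120):
    k=(s,ox,oy);p=fit(n,'wrist',[(0,-.078,.074),(0,-.026,.074),(0,.026,.074),(0,.078,.074)],pts,*k,(.53,-.27,-.1));m=load(n)
    from scipy.optimize import brentq
    def row(yw,a,r): return (proj('wrist',selw(p,(r*np.sin(a),yw,.05+r*np.cos(a))),m)[1]-oy)*s
    def ang(yw,r,v):
        A=np.radians(np.arange(-75,40,.5));R=[row(yw,a,r) for a in A];return round(float(np.degrees(np.interp(v,R,A))),1)
    return lambda yw,r,v: ang(yw,r,v)
E
python3 - <<'E'
from fit import *
view('w23')
E
```

```text
clock: 26.4
tool_pos: [0.4871, -0.2667, 0.4059]
tcp_rot: [0.743, 0.669, 0.0, -0.001]
force: [-0.6, -0.4, 0.4]
gripper_width: 0.005
sel xyz [-0.043   0.0004  0.2512] F [-0.6 -0.4  0.4] t 26.4
```

View pics/w23c.png

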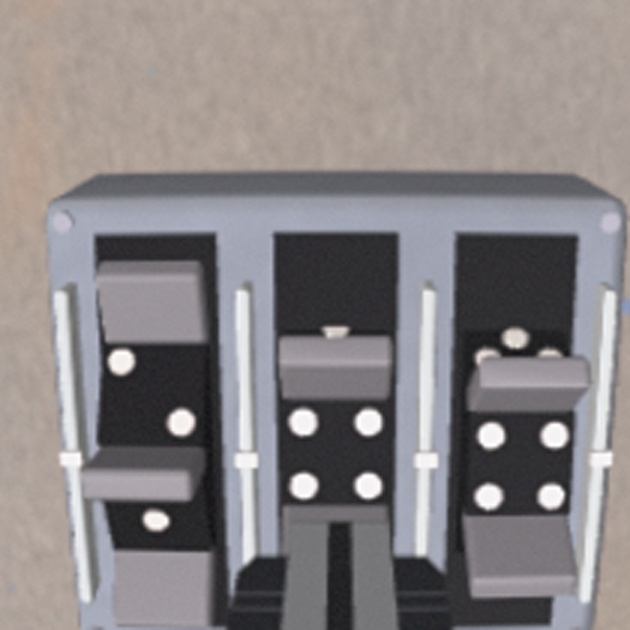

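```bash
python3 - <<'E'
from fit import *
A=table('w23',[(70,459),(245,460),(426,459),(600,458)])
print('left',A(.052,.038,465.5),[A(.052,.038,r) for r in (435.5,496)],'lug',A(.052,.062,371),A(.052,.062,585))
print('mid',A(0,.038,453.5),[A(0,.038,r) for r in (422,485)],'lug',A(0,.062,350))
print('right lug',A(-.052,.062,485),'dot1',A(-.052,.038,520))
E
```

```text
wrist [ 0.5315 -0.2711] yaw -5.85 res [ 0.4 -0.1  0.2 -0.  -0.4  0.2 -0.2 -0.1]
left -5.2 [-18.1, 9.1] lug -34.6 22.9
mid -11.0 [-24.1, 3.0] lug -40.1
right lug -7.3 dot1 22.1
```

```bash
python3 -m pendant '{"gripper":[0,0,0,0,0,0,0,0,0,0],"delta_pos":[[0.025,0.02,0.02],[0.052,0.044,0.05],[0.052,0.044,0.08],[0.052,0.044,0.1],[0.052,0.044,0.12],[0.052,0.044,0.135],[0.052,0.044,0.1385],[0.052,0.044,0.1385],[0.052,0.044,0.1385],[0.052,0.044,0.1385]],"angular":[[0,0,0],[0,0,0],[0,0,0],[0,0,0],[0,0,0],[0,0,0],[0,0,0],[0,0,0],[0,0,0],[0,0,0]]}'
python3 - <<'E'
from fit import *
where()
E
```

```text
clock: 27.28
tool_pos: [0.5363, -0.2202, 0.2693]
tcp_rot: [0.743, 0.669, 0.0, 0.001]
force: [-0.2, -0.1, 0.7]
gripper_width: 0.001
sel xyz [0.0014 0.0515 0.1146] F [-0.2 -0.1  0.7] t 27.28
```

```bash
python3 -m pendant '{"gripper":[0,0,0,0,0,0,0,0,0,0],"delta_pos":[[0,0.004,0.002],[0,0.008,0.002],[0,0.0106,0.002],[0,0.0106,0.002],[0,0.0106,0.002],[0,0.0106,0.002],[0,0.0106,0.002],[0,0.0106,0.002],[0,0.0106,0.002],[0,0.0106,0.002]],"angular":[[0,0,0],[0,0,0],[0,0,0],[0,0,0],[0,0,0],[0,0,0],[0,0,0],[0,0,0],[0,0,0],[0,0,0]]}'
python3 - <<'E'
from fit import *
where();sel(.041,0,.16)
E
```

```text
clock: 28.12
tool_pos: [0.5466, -0.2214, 0.2664]
tcp_rot: [0.743, 0.669, 0.0, 0.0]
force: [0.4, -0.2, 0.1]
gripper_width: -0.001
sel xyz [0.0117 0.0515 0.1117] F [ 0.4 -0.2  0.1] t 28.12
delta [-0.0516  0.0295 -0.0483] ang [ 0.03  0.01 -0.04] |d| 0.077
```

```bash
python3 -m pendant '{"gripper":[0,0,0,0,0,0,0,0,0,0],"delta_pos":[[0,-0.0015,0],[0,-0.0015,-0.03],[0,-0.0015,-0.05],[-0.02,0.01,-0.05],[-0.0516,0.03,-0.05],[-0.0516,0.03,-0.05],[-0.0516,0.03,-0.05],[-0.0516,0.03,-0.03],[-0.0516,0.03,0],[-0.0516,0.03,0]],"angular":[[0,0,0],[0,0,0],[0,0,0],[0,0,0],[0,0,0],[0,0,0],[0,0,0],[0,0,0],[0,0,0],[0,0,0]]}'
python3 - <<'E'
from fit import *
where();snap('w24')
E
```

```text
clock: 28.95
tool_pos: [0.5699, -0.2746, 0.2613]
tcp_rot: [0.743, 0.669, -0.001, -0.005]
force: [-0.2, 0.3, -0.0]
gripper_width: 0.003
sel xyz [0.039  0.0019 0.1067] F [-0.2  0.3 -0. ] t 28.95
```

View pics/w24.png

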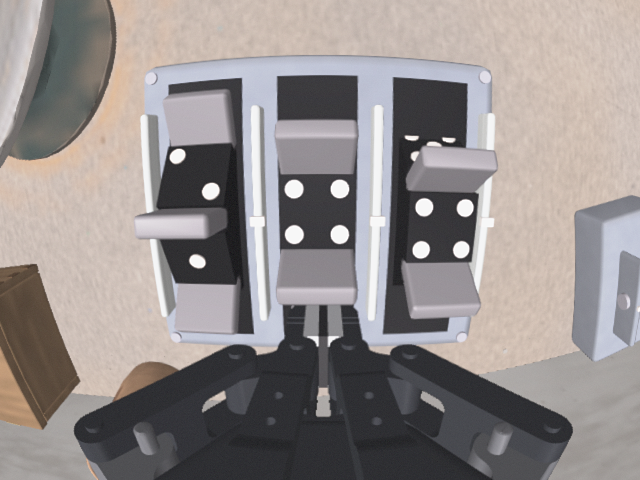

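```bash
python3 -m pendant '{"gripper":[0,0,0,0,0,0,0,0,0,0],"delta_pos":[[0,-0.004,0],[0,-0.011,0],[0,-0.018,0],[0,-0.025,0],[0,-0.032,0],[0,-0.039,0],[0,-0.045,0],[0,-0.0475,0],[0,-0.0475,0],[0,-0.0475,0]],"angular":[[0,0,0],[0,0,0],[0,0,0],[0,0,0],[0,0,0],[0,0,0],[0,0,0],[0,0,0],[0,0,0],[0,0,0]]}'
python3 - <<'E'
from fit import *
where();snap('w25')
E
```

```text
clock: 29.83
tool_pos: [0.5233, -0.2708, 0.2659]
tcp_rot: [0.743, 0.669, -0.0, -0.001]
force: [0.0, 0.2, 0.1]
gripper_width: 0.005
sel xyz [-6.800e-03  1.000e-04  1.112e-01] F [0.  0.2 0.1] t 29.83
```

View pics/w25.png

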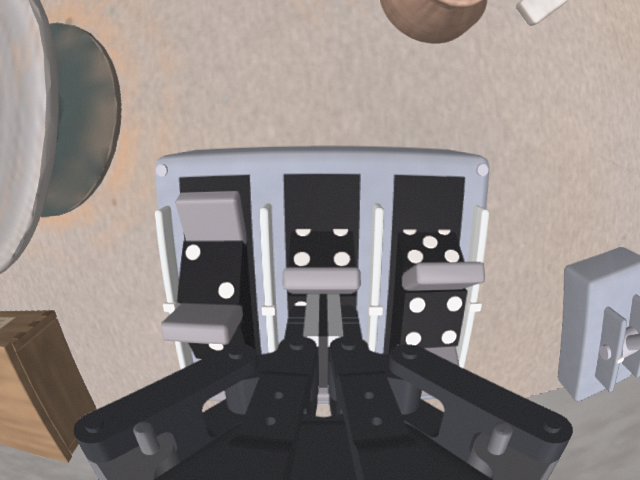

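```bash
python3 -m pendant '{"gripper":[0,0,0,0,0,0,0,0,0,0],"delta_pos":[[0,0.002,0],[0,0.002,-0.03],[0,0.002,-0.05],[0,0.03,-0.05],[0,0.06,-0.05],[0,0.0605,-0.05],[0,0.0605,-0.05],[0,0.0605,-0.03],[0,0.0605,0],[0,0.0605,0]],"angular":[[0,0,0],[0,0,0],[0,0,0],[0,0,0],[0,0,0],[0,0,0],[0,0,0],[0,0,0],[0,0,0],[0,0,0]]}'
python3 - <<'E'
from fit import *
where()
E
python3 -m pendant '{"gripper":[0,0,0,0,0,0,0,0,0,0],"delta_pos":[[0,-0.007,0],[0,-0.014,0],[0,-0.021,0],[0,-0.028,0],[0,-0.035,0],[0,-0.042,0],[0,-0.049,0],[0,-0.056,0],[0,-0.0585,0],[0,-0.0585,0]],"angular":[[0,0,0],[0,0,0],[0,0,0],[0,0,0],[0,0,0],[0,0,0],[0,0,0],[0,0,0],[0,0,0],[0,0,0]]}'
python3 - <<'E'
from fit import *
where();snap('w26')
E
```

```text
clock: 30.72
tool_pos: [0.5824, -0.2767, 0.261]
tcp_rot: [0.743, 0.669, -0.001, -0.005]
force: [-0.3, 0.6, -1.4]
gripper_width: -0.001
sel xyz [0.0516 0.0011 0.1063] F [-0.3  0.6 -1.4] t 30.72
clock: 31.55
tool_pos: [0.5249, -0.271, 0.2659]
tcp_rot: [0.743, 0.669, -0.0, -0.001]
force: [0.3, 0.1, -0.2]
gripper_width: -0.003
sel xyz [-5.100e-03  1.000e-04  1.112e-01] F [ 0.3  0.1 -0.2] t 31.55
```

View pics/w26.png

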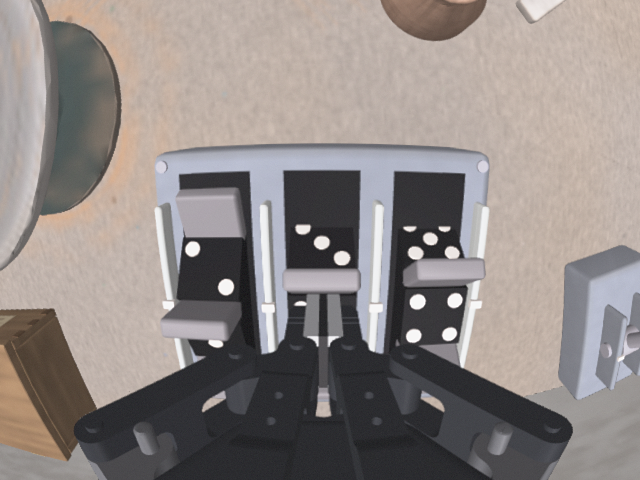

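```bash
python3 -m pendant '{"gripper":[0,0,0,0,0,0,0,0,0,0],"delta_pos":[[0,0.002,0],[0,0.002,-0.03],[0,0.002,-0.05],[0,0.03,-0.05],[0,0.058,-0.05],[0,0.0585,-0.05],[0,0.0585,-0.05],[0,0.0585,-0.03],[0,0.0585,0],[0,0.0585,0]],"angular":[[0,0,0],[0,0,0],[0,0,0],[0,0,0],[0,0,0],[0,0,0],[0,0,0],[0,0,0],[0,0,0],[0,0,0]]}'
python3 -m pendant '{"gripper":[0,0,0,0,0,0,0,0,0,0],"delta_pos":[[0,-0.007,0],[0,-0.014,0],[0,-0.021,0],[0,-0.028,0],[0,-0.035,0],[0,-0.042,0],[0,-0.049,0],[0,-0.055,0],[0,-0.0585,0],[0,-0.0585,0]],"angular":[[0,0,0],[0,0,0],[0,0,0],[0,0,0],[0,0,0],[0,0,0],[0,0,0],[0,0,0],[0,0,0],[0,0,0]]}'
python3 - <<'E'
from fit import *
where()
E
python3 -m pendant '{"gripper":[0,0,0,0,0,0,0,0,0,0],"delta_pos":[[0,0.002,0],[0,0.002,-0.03],[0,0.002,-0.06],[0,-0.01,-0.09],[0,-0.036,-0.12],[0,-0.036,-0.14],[0,-0.036,-0.14],[0,-0.036,-0.14],[0,-0.036,-0.14],[0,-0.036,-0.14]],"angular":[[0,0,0],[0,0,0],[0,0,0],[0,0,0],[0,0,0],[0,0,0],[0,0,0],[0,0,0],[0,0,0],[0,0,0]]}'
python3 - <<'E'
from fit import *
view('w27')
E
```

```text
clock: 32.43
tool_pos: [0.5824, -0.2766, 0.2609]
tcp_rot: [0.743, 0.669, -0.001, -0.005]
force: [-0.2, -0.7, -0.4]
gripper_width: -0.002
clock: 33.27
tool_pos: [0.5249, -0.271, 0.2659]
tcp_rot: [0.743, 0.669, -0.0, -0.001]
force: [0.3, -1.5, 0.8]
gripper_width: 0.0
sel xyz [-5.100e-03  1.000e-04  1.112e-01] F [ 0.3 -1.5  0.8] t 33.27
clock: 34.1
tool_pos: [0.4902, -0.2674, 0.4046]
tcp_rot: [0.743, 0.669, -0.0, -0.002]
force: [-0.6, -0.3, 0.2]
gripper_width: 0.005
sel xyz [-0.0402  0.0003  0.2499] F [-0.6 -0.3  0.2] t 34.1
```

View pics/w27c.png

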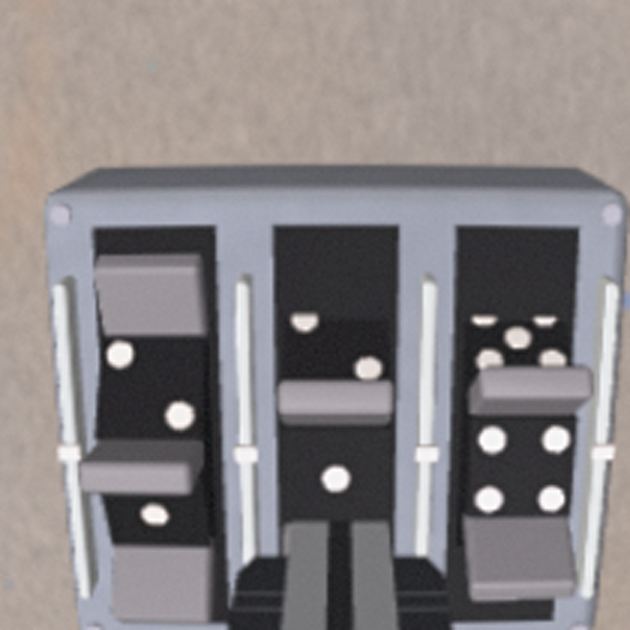

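```bash
python3 - <<'E'
from fit import *
A=table('w27',[(69,454),(245,455),(427,455),(602,453)])
print('left',A(.052,.038,469),[A(.052,.038,r) for r in (439.5,498.5)],'lug',A(.052,.062,383))
print('mid',A(0,.038,479),'lug',A(0,.062,391))
print('right lug',A(-.052,.062,480),'dot1',A(-.052,.038,515))
E
```

```text
wrist [ 0.5319 -0.271 ] yaw -5.93 res [ 0.3 -0.   0.2  0.  -0.4 -0.1 -0.1  0. ]
left -1.5 [-14.3, 12.7] lug -30.2
mid 2.5 lug -28.4
right lug -7.1 dot1 21.8
```

```bash
python3 -m pendant '{"gripper":[0,0,0,0,0,0,0,0,0,0],"delta_pos":[[0,0.02,0.02],[0,0.043,0.05],[0,0.043,0.08],[0,0.043,0.1],[0,0.043,0.12],[0,0.043,0.135],[0,0.043,0.1385],[0,0.043,0.1385],[0,0.043,0.1385],[0,0.043,0.1385]],"angular":[[0,0,0],[0,0,0],[0,0,0],[0,0,0],[0,0,0],[0,0,0],[0,0,0],[0,0,0],[0,0,0],[0,0,0]]}'
python3 - <<'E'
from fit import *
where()
E
```

```text
clock: 34.98
tool_pos: [0.5329, -0.272, 0.2687]
tcp_rot: [0.743, 0.669, 0.0, 0.001]
force: [0.0, 0.6, 0.1]
gripper_width: -0.003
sel xyz [ 0.0034 -0.0003  0.114 ] F [0.  0.6 0.1] t 34.98
```

```bash
python3 -m pendant '{"gripper":[0,0,0,0,0,0,0,0,0,0],"delta_pos":[[0,-0.005,0.002],[0,-0.0104,0.002],[0,-0.0104,0.002],[0,-0.0104,0.002],[0,-0.0104,0.002],[0,-0.0104,0.002],[0,-0.0104,0.002],[0,-0.0084,0.002],[0,-0.0084,-0.02],[0,-0.0084,-0.05]],"angular":[[0,0,0],[0,0,0],[0,0,0],[0,0,0],[0,0,0],[0,0,0],[0,0,0],[0,0,0],[0,0,0],[0,0,0]]}'
python3 - <<'E'
from fit import *
where();sel(-.03,-.052,.112)
E
```

```text
clock: 35.82
tool_pos: [0.5243, -0.2709, 0.3161]
tcp_rot: [0.743, 0.669, -0.0, -0.003]
force: [-0.1, -0.6, 1.2]
gripper_width: 0.001
sel xyz [-0.0062  0.0005  0.1614] F [-0.1 -0.6  1.2] t 35.82
delta [-0.0522 -0.0243  0.0493] ang [-0.28 -0.18 -0.04] |d| 0.076
```

```bash
python3 -m pendant '{"gripper":[0,0,0,0,0,0,0,0,0,0],"delta_pos":[[-0.02,-0.01,0],[-0.052,-0.025,0],[-0.052,-0.025,0],[-0.052,-0.025,0],[-0.052,-0.025,0.02],[-0.052,-0.025,0.04],[-0.052,-0.025,0.051],[-0.052,-0.025,0.051],[-0.052,-0.025,0.051],[-0.052,-0.025,0.051]],"angular":[[0,0,0],[0,0,0],[0,0,0],[0,0,0],[0,0,0],[0,0,0],[0,0,0],[0,0,0],[0,0,0],[0,0,0]]}'
python3 - <<'E'
from fit import *
where()
E
```

```text
clock: 36.65
tool_pos: [0.4945, -0.3197, 0.2676]
tcp_rot: [0.743, 0.669, 0.0, 0.001]
force: [-0.2, -0.1, 0.9]
gripper_width: -0.0
sel xyz [-0.0298 -0.0518  0.1129] F [-0.2 -0.1  0.9] t 36.65
```

```bash
python3 -m pendant '{"gripper":[0,0,0,0,0,0,0,0,0,0],"delta_pos":[[0,0.006,0.001],[0,0.012,0.001],[0,0.018,0.001],[0,0.024,0.001],[0,0.03,0.001],[0,0.036,0.001],[0,0.041,0.001],[0,0.041,0.001],[0,0.041,0.001],[0,0.041,0.001]],"angular":[[0,0,0],[0,0,0],[0,0,0],[0,0,0],[0,0,0],[0,0,0],[0,0,0],[0,0,0],[0,0,0],[0,0,0]]}'
python3 -m pendant '{"gripper":[0,0,0,0,0,0,0,0,0,0],"delta_pos":[[0,-0.002,0],[0,-0.002,-0.03],[0,-0.002,-0.05],[0,-0.03,-0.05],[0,-0.06,-0.05],[0,-0.0615,-0.05],[0,-0.0615,-0.05],[0,-0.0615,-0.03],[0,-0.0615,0],[0,-0.0615,0]],"angular":[[0,0,0],[0,0,0],[0,0,0],[0,0,0],[0,0,0],[0,0,0],[0,0,0],[0,0,0],[0,0,0],[0,0,0]]}'
python3 - <<'E'
from fit import *
where();snap('w28')
E
```

```text
clock: 37.48
tool_pos: [0.535, -0.3244, 0.2659]
tcp_rot: [0.743, 0.669, 0.0, 0.001]
force: [0.2, 0.1, -0.3]
gripper_width: -0.001
clock: 38.32
tool_pos: [0.4735, -0.3174, 0.2615]
tcp_rot: [0.743, 0.669, -0.0, -0.004]
force: [-0.5, 0.5, -0.9]
gripper_width: 0.002
sel xyz [-0.0519 -0.0508  0.1068] F [-0.5  0.5 -0.9] t 38.32
```

View pics/w28.png

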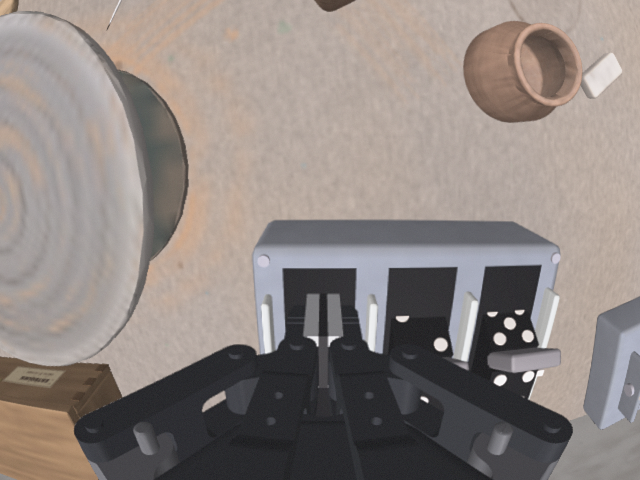

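```bash
python3 -m pendant '{"gripper":[0,0,0,0,0,0,0,0,0,0],"delta_pos":[[0,0.007,0],[0,0.015,0],[0,0.023,0],[0,0.031,0],[0,0.039,0],[0,0.047,0],[0,0.054,0],[0,0.06,0],[0,0.062,0],[0,0.062,0]],"angular":[[0,0,0],[0,0,0],[0,0,0],[0,0,0],[0,0,0],[0,0,0],[0,0,0],[0,0,0],[0,0,0],[0,0,0]]}'
python3 - <<'E'
from fit import *
where()
E
python3 -m pendant '{"gripper":[0,0,0,0,0,0,0,0,0,0],"delta_pos":[[0,-0.002,0],[0,-0.002,-0.03],[0,-0.002,-0.06],[0.01,-0.02,-0.09],[0.052,-0.052,-0.12],[0.052,-0.052,-0.14],[0.052,-0.052,-0.14],[0.052,-0.052,-0.14],[0.052,-0.052,-0.14],[0.052,-0.052,-0.14]],"angular":[[0,0,0],[0,0,0],[0,0,0],[0,0,0],[0,0,0],[0,0,0],[0,0,0],[0,0,0],[0,0,0],[0,0,0]]}'
python3 - <<'E'
from fit import *
view('w29')
E
```

```text
clock: 39.2
tool_pos: [0.5359, -0.3244, 0.2655]
tcp_rot: [0.743, 0.669, 0.0, 0.0]
force: [0.5, -0.1, 0.1]
gripper_width: -0.004
sel xyz [ 0.0118 -0.0519  0.1108] F [ 0.5 -0.1  0.1] t 39.2
clock: 40.03
tool_pos: [0.4892, -0.2677, 0.4046]
tcp_rot: [0.744, 0.669, -0.0, -0.001]
force: [-0.5, 0.3, -0.6]
gripper_width: 0.005
sel xyz [-0.0409 -0.0003  0.2499] F [-0.5  0.3 -0.6] t 40.03
```

View pics/w29c.png

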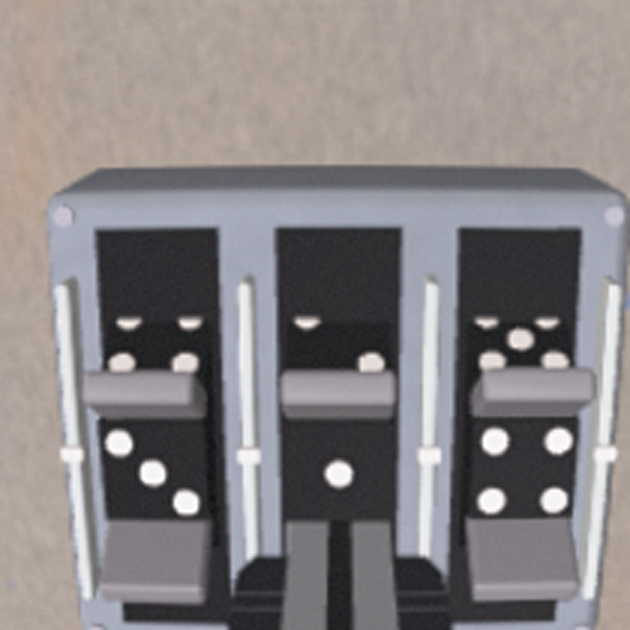

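```bash
python3 - <<'E'
from fit import *
A=table('w29',[(71,455),(247,456),(429,456),(604,454)])
print('left',A(.052,.038,470.5),[A(.052,.038,r) for r in (441,500)],'lug',A(.052,.062,384))
print('mid',A(0,.038,474),'lug',A(0,.062,386))
print('right',A(-.052,.038,473),[A(-.052,.038,r) for r in (443,502.5)],'lug',A(-.052,.062,385))
tf((.56,-.1,.25),84)
E
```

```text
wrist [ 0.5318 -0.2712] yaw -5.96 res [ 0.4 -0.   0.2  0.  -0.4 -0.1 -0.2  0. ]
left -1.3 [-14.1, 13.0] lug -30.3
mid -0.3 lug -29.9
right -0.5 [-13.5, 14.0] lug -30.2
delta [ 1.743e-01  5.270e-02 -1.000e-04] ang [-0.09 -0.07 -0.07] |d| 0.182
```

```bash
python3 - <<'E'
from h import *
tf((.55,-.05,.26),98)
E
```

```text
delta [ 0.223   0.0374 -0.01  ] ang [ -0.08  -0.08 -14.07] |d| 0.226
```

```bash
python3 -m pendant '{"gripper":[0,0,0,0,0,0,0,0,0,0],"delta_pos":[[0.03,0.005,-0.02],[0.06,0.01,-0.02],[0.1,0.016,-0.02],[0.14,0.024,-0.02],[0.18,0.03,-0.02],[0.21,0.035,-0.02],[0.223,0.037,-0.02],[0.223,0.037,-0.02],[0.223,0.037,-0.02],[0.223,0.037,-0.02]],"angular":[[0,0,-2],[0,0,-4],[0,0,-6],[0,0,-8],[0,0,-10],[0,0,-12],[0,0,-14],[0,0,-14],[0,0,-14],[0,0,-14]]}'
python3 - <<'E'
from h import *
st();im=snap('w30');crop(im,210,130,430,340,3.5,'pics/w30c.png')
E
```

```text
clock: 40.92
tool_pos: [0.5494, -0.0507, 0.4252]
tcp_rot: [0.657, 0.754, -0.0, -0.0]
force: [0.0, -0.2, 0.1]
gripper_width: -0.001
t 40.92 grasp [ 0.5493 -0.0507  0.2705] jawyaw 97.85 z [-0.001 -0.    -1.   ] F [ 0.  -0.2  0.1] w -0.001 q [-0.31  0.37  1.25 -0.    1.52 -2.01]
```

View pics/w30.png

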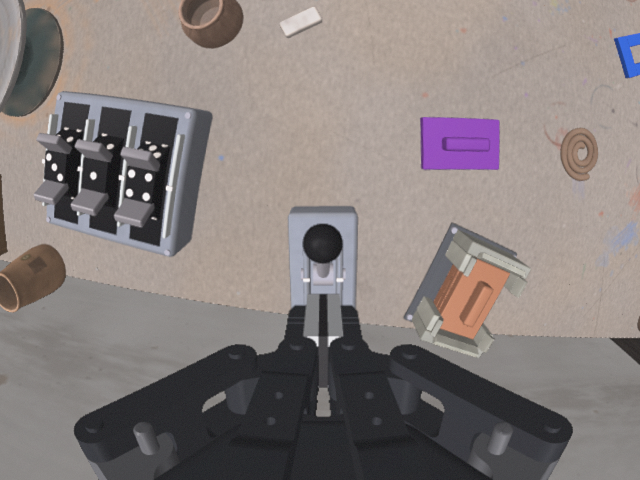

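View pics/w30c.png

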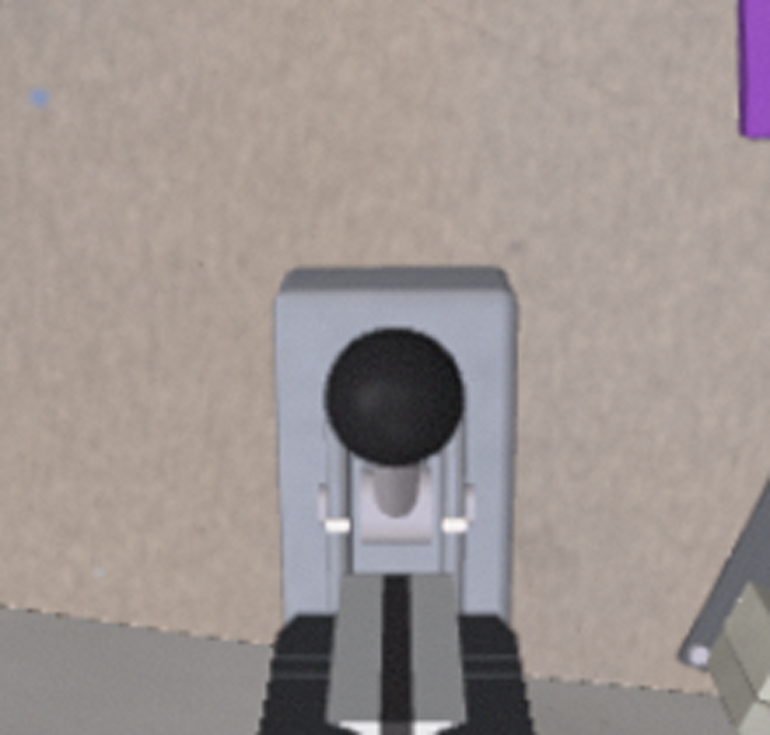

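```bash
python3 - <<'E'
from fit import *
k=(3.5,210,130)
for zt in (.064,.05):
  p=fit('w30','wrist',[(-.06,-.035,.038),(-.06,.035,.038),(0,0,zt),(0,-.035,.038),(0,.035,.038)],[(276,290),(516,292),(396,524),(283,500),(515,500)],*k,(.607,-.044,.14))
p=fit('w30','wrist',[(0,-.016,.064),(0,.016,.064)],[(337,524),(455,524)],*k,(.607,-.044,.14))
m=load('w30')
for zz in (.1197,.13): print('knob',px('wrist',395/3.5+210,397/3.5+130,zz,m))
P=np.array([px('wrist',u/3.5+210,524/3.5+130,.064,m) for u in(337,396,455)]);print(P)
print(px('wrist',396/3.5+210,291/3.5+130,.04,m))
E
```

```text
wrist [ 0.6128 -0.0404] yaw 7.83 res [-1.   0.9  1.7  0.4  0.3  1.  -1.4 -2.1  0.3 -2. ]
wrist [ 0.6144 -0.0401] yaw 8.06 res [-1.1  2.7  1.5  1.9  0.4 -2.9 -1.3 -0.4  0.3 -0.7]
wrist [ 0.6117 -0.0409] yaw 7.88 res [ 0.2 -0.  -0.2 -0. ]
knob [ 0.55856512 -0.04849425  0.1197    ]
knob [ 0.5554085  -0.04892976  0.13      ]
[[ 0.61397229 -0.05691071  0.064     ]
 [ 0.61172684 -0.04086934  0.064     ]
 [ 0.60953315 -0.0248198   0.064     ]]
[ 0.55238441 -0.04907743  0.04      ]
```

```bash
cat >> fit.py <<'E'
LV=(.612,-.041,np.radians(7.9))
def lv(x,y,z): tf(selw(LV,(x,y,z)),97.9)
def lwhere():
    s=state();g=np.array(s['tool_pos'])+grasp_offset*Rn.from_quat(s['tcp_rot']).as_matrix()[:,2]
    d=g[:2]-np.array(LV[:2]);c,sn=np.cos(LV[2]),np.sin(LV[2]);print('lv xyz',np.round([c*d[0]+sn*d[1],-sn*d[0]+c*d[1],g[2]],4),'F',np.round(s['force'],1),'t',round(s['clock'],2))
E
python3 - <<'E'
from fit import *
lwhere();lv(-.108,0,.128)
E
```

```text
lv xyz [-0.0636 -0.0011  0.2706] F [ 0.3  0.3 -0.3] t 40.97
delta [ 0.0011 -0.0444  0.1427] ang [-0.04  0.   -0.07] |d| 0.149
```

```bash
python3 -m pendant '{"gripper":[0,0,0,0,0,0,0,0,0,0],"delta_pos":[[0.001,-0.03,0],[0.001,-0.045,0],[0.001,-0.045,0.02],[0.001,-0.045,0.05],[0.001,-0.045,0.08],[0.001,-0.045,0.11],[0.001,-0.045,0.13],[0.001,-0.045,0.142],[0.001,-0.045,0.142],[0.001,-0.045,0.142]],"angular":[[0,0,0],[0,0,0],[0,0,0],[0,0,0],[0,0,0],[0,0,0],[0,0,0],[0,0,0],[0,0,0],[0,0,0]]}'
python3 - <<'E'
from fit import *
lwhere();snap('w31')
E
```

```text
clock: 41.8
tool_pos: [0.5046, -0.0556, 0.2837]
tcp_rot: [0.657, 0.754, -0.0, -0.0]
force: [0.0, -0.2, 0.4]
gripper_width: 0.003
lv xyz [-0.1085  0.0003  0.129 ] F [ 0.  -0.2  0.4] t 41.8
```

View pics/w31.png

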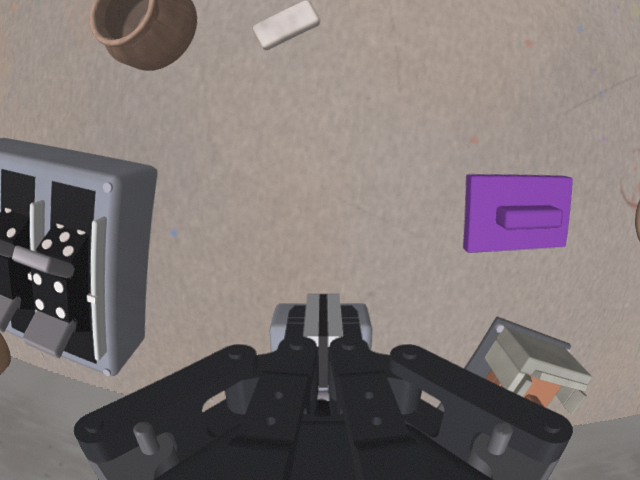

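```bash
python3 -m pendant '{"gripper":[0,0,0,0,0,0,0,0,0,0],"delta_pos":[[0,0.01,0],[0,0.02,0],[0,0.03,0],[0,0.04,0],[0,0.05,0],[0,0.058,0],[0,0.066,0],[0,0.073,0],[0,0.078,0],[0,0.08,0]],"angular":[[0,0,0],[0,0,0],[0,0,0],[0,0,0],[0,0,0],[0,0,0],[0,0,0],[0,0,0],[0,0,0],[0,0,0]]}'
python3 - <<'E'
from fit import *
lwhere()
E
python3 -m pendant '{"gripper":[0,0,0,0,0,0,0,0,0,0],"delta_pos":[[0,0,0],[0,0,0],[0,-0.01,0],[0,-0.04,-0.02],[0,-0.04,-0.06],[0,-0.04,-0.1],[0,-0.04,-0.14],[0,-0.04,-0.14],[0,-0.04,-0.14],[0,-0.04,-0.14]],"angular":[[0,0,0],[0,0,0],[0,0,0],[0,0,0],[0,0,0],[0,0,0],[0,0,0],[0,0,0],[0,0,0],[0,0,0]]}'
python3 - <<'E'
from fit import *
lwhere();im=snap('w32');crop(im,210,130,430,340,3.5,'pics/w32c.png');im=snap('s32','scene');crop(im,340,190,440,270,7,'pics/s32c.png')
E
```

```text
clock: 42.68
tool_pos: [0.5844, -0.0436, 0.2838]
tcp_rot: [0.656, 0.754, 0.0, 0.0]
force: [-2.9, -1.9, 0.9]
gripper_width: 0.002
lv xyz [-0.0276  0.0012  0.1291] F [-2.9 -1.9  0.9] t 42.68
clock: 43.52
tool_pos: [0.544, -0.0489, 0.423]
tcp_rot: [0.656, 0.754, -0.0, -0.0]
force: [0.1, -0.0, -0.2]
gripper_width: 0.002
lv xyz [-0.0686  0.0016  0.2683] F [ 0.1 -0.  -0.2] t 43.52
```

View pics/w32c.png

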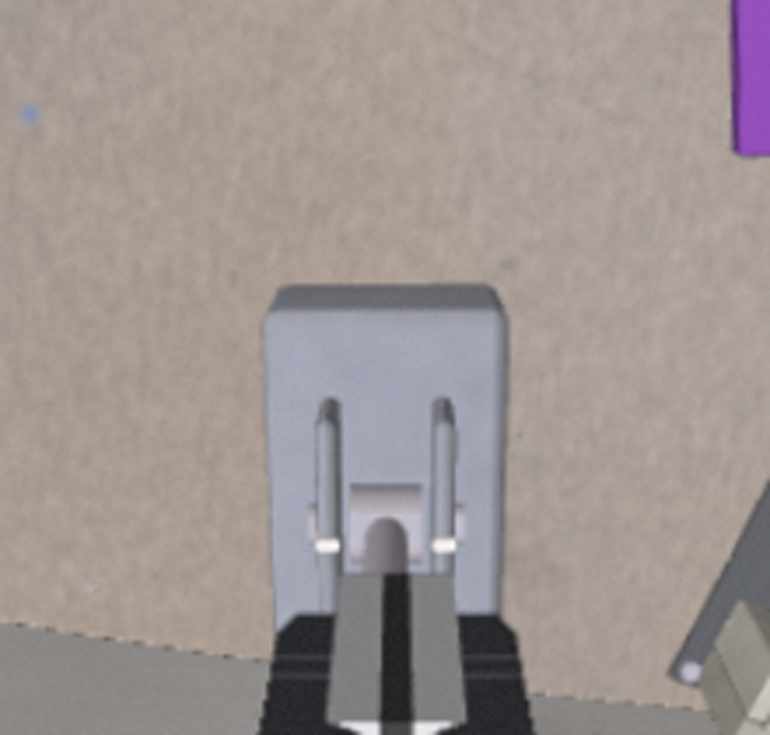

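View pics/s32c.png

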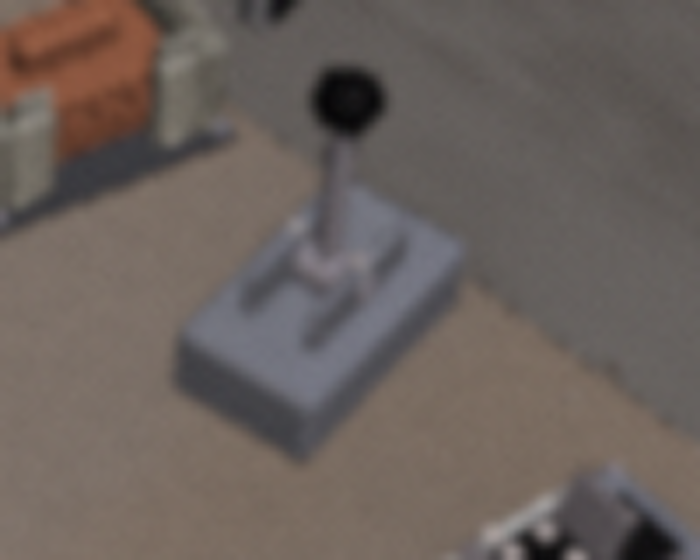

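```bash
python3 - <<'E'
from fit import *
m=load('s32')
def pp(X):
    q=proj('scene',selw(LV,X),m);return np.array([(q[0]-340)*7,(q[1]-190)*7])
print('corners',pp((-.06,-.035,.04)),pp((-.06,.035,.04)),pp((.06,-.035,.04)),pp((.06,.035,.04)))
print('mark',pp((0,-.0165,.064)),pp((0,.0165,.064)))
for a in (-15,-10,-5,0,5,10):
    r=np.radians(a);print(a,pp((.1*np.sin(r),0,.05+.1*np.cos(r))))
E
python3 -m pendant '{"gripper":[0,0,0,0,0,0,0,0,0,0],"delta_pos":[[0,-0.03,0],[0,-0.07,0],[0,-0.1,0],[0,-0.1,0],[0,-0.1,0],[0,-0.1,0],[0,-0.1,0],[0,-0.1,0],[0,-0.1,0],[0,-0.1,0]],"angular":[[0,0,0],[0,0,0],[0,0,0],[0,0,0],[0,0,0],[0,0,0],[0,0,0],[0,0,0],[0,0,0],[0,0,0]]}'
python3 - <<'E'
from fit import *
lwhere();im=snap('w33');crop(im,210,200,430,400,3.5,'pics/w33c.png');im=snap('t33','top');crop(im,320,130,400,200,8,'pics/t33c.png')
E
```

```text
corners [305.20416671 403.99710703] [167.51348299 322.3734485 ] [468.10382062 236.271593  ] [332.65128716 160.46263812]
mark [356.92770014 259.1441394 ] [291.79320587 221.98554177]
-15 [304.72772098 137.72297841]
-10 [317.47441561 122.46002289]
-5 [330.19869323 108.38471564]
0 [342.78921297  95.61225872]
5 [355.13752695  84.24336093]
10 [367.13930855  74.36341307]
clock: 44.45
tool_pos: [0.4456, -0.0629, 0.4234]
tcp_rot: [0.656, 0.755, -0.0, -0.0]
force: [0.3, -0.1, 0.7]
gripper_width: 0.002
lv xyz [-0.1679  0.0013  0.2687] F [ 0.3 -0.1  0.7] t 44.45
```

View pics/w33c.png

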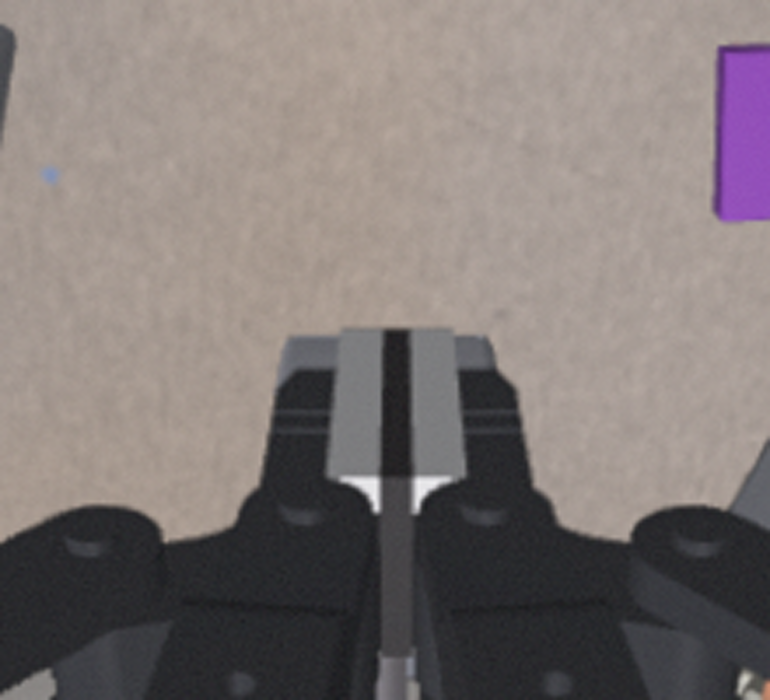

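View pics/t33c.png

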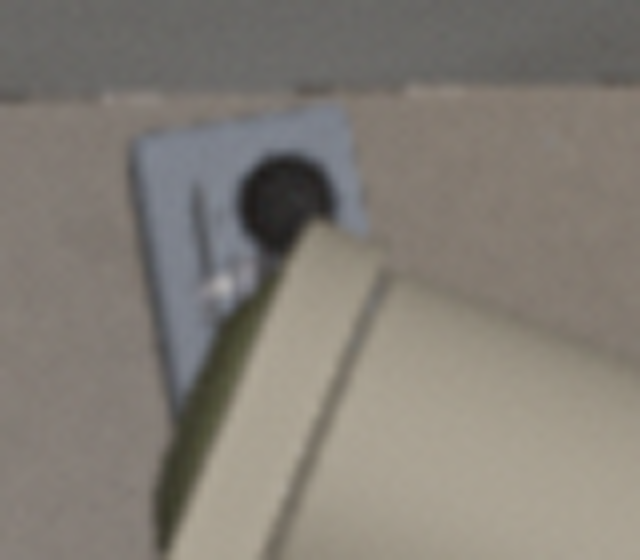

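```bash
python3 - <<'E'
from fit import *
m=load('t33')
k=px('top',287/8+320,203/8+130,.15,m);a=px('top',135/8+320,143/8+130,.04,m);b=px('top',345/8+320,105/8+130,.04,m)
print('knob',k,'far corners',a,b,'mid',(a+b)/2,'width',np.linalg.norm(a-b))
e=np.array([.9905,.1374,0]);print('knob box x',(k-(a+b)/2)@e+.06)
tf((.60,.10,.25),90)
E
```

```text
knob [ 0.61049163 -0.0437888   0.15      ] far corners [ 0.66055055 -0.00326881  0.04      ] [ 0.67099898 -0.06952031  0.04      ] mid [ 0.66577476 -0.03639456  0.04      ] width 0.06707034133471657
knob box x 0.004226092594407857
delta [0.1399 0.1757 0.0188] ang [-0.02 -0.01  7.97] |d| 0.225
```

```bash
python3 -m pendant '{"gripper":[0,0,0,0,0,0,0,0,0,0],"delta_pos":[[0.04,0.01,0],[0.08,0.03,0],[0.11,0.06,0],[0.135,0.095,0],[0.14,0.13,0],[0.14,0.16,0],[0.14,0.176,0],[0.14,0.176,0],[0.14,0.176,0],[0.14,0.176,0]],"angular":[[0,0,0],[0,0,0],[0,0,0],[0,0,0],[0,0,0],[0,0,0],[0,0,0],[0,0,0],[0,0,0],[0,0,0]]}'
python3 - <<'E'
from fit import *
st();im=snap('w34');crop(im,0,120,240,360,2.5,'pics/w34c.png');im=snap('t34','top');crop(im,320,130,400,200,8,'pics/t34c.png')
E
```

```text
clock: 45.38
tool_pos: [0.5995, 0.1, 0.4237]
tcp_rot: [0.656, 0.754, -0.0, -0.0]
force: [0.4, 0.7, 0.2]
gripper_width: -0.001
t 45.38 grasp [0.5994 0.1    0.269 ] jawyaw 97.95 z [-0.001 -0.    -1.   ] F [0.4 0.7 0.2] w -0.001 q [-0.03  0.47  1.09 -0.    1.58 -1.74]
```

View pics/w34.png

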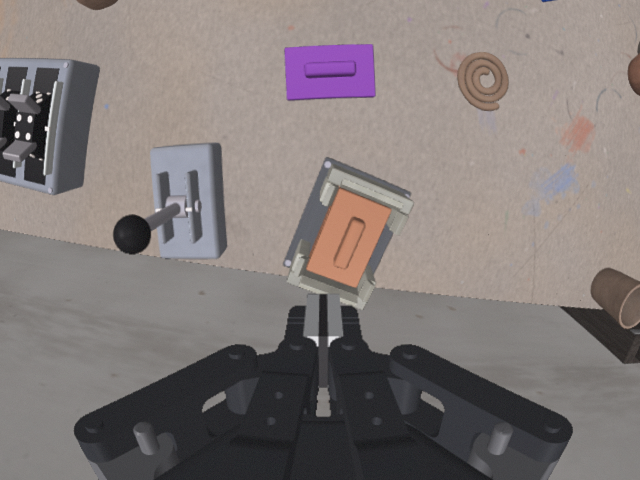

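View pics/w34c.png

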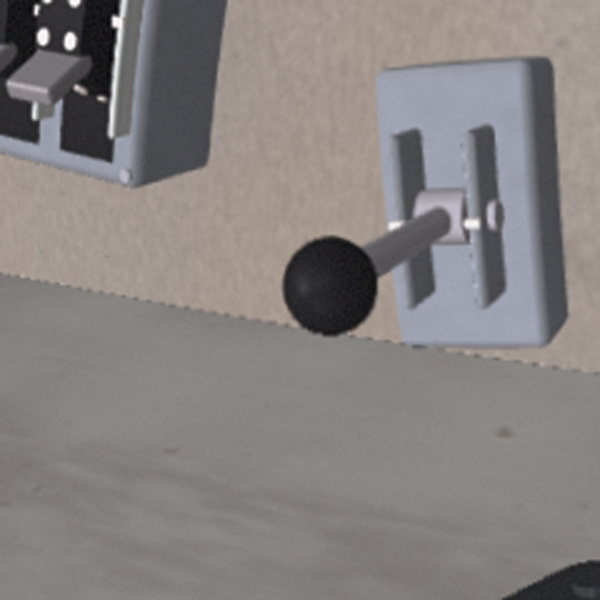

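View pics/t34c.png

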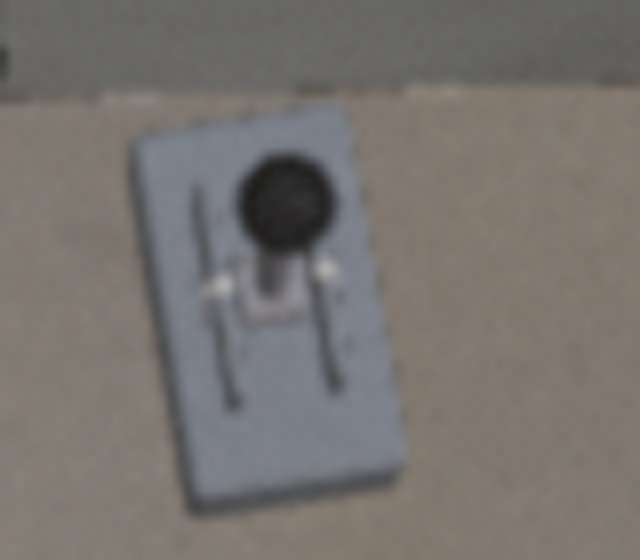

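```bash
python3 - <<'E'
from fit import *
def go(n,cam,cs,knob,s,ox,oy,marks):
    p=fit(n,cam,[(-.0595,-.0345,.039),(-.0595,.0345,.039),(.0595,-.0345,.039),(.0595,.0345,.039)],cs,s,ox,oy,(.61,-.042,.14));m=load(n)
    p2=fit(n,cam,[(0,-.0165,.064),(0,.0165,.064)],marks,s,ox,oy,(.61,-.042,.14))
    for q0,nm in((p,'corners'),(np.array([p2[0],p2[1],p[2]]),'marks')):
        def f(v):
            w=selw(q0,(.1*np.sin(v[0]),v[1],.05+.1*np.cos(v[0])));q=proj(cam,w,m);return [q[0]-(knob[0]/s+ox),q[1]-(knob[1]/s+oy)]
        o=least_squares(f,[0,0]);print(nm,'phi deg',np.degrees(o.x[0]),'yoff',o.x[1])
go('w34','wrist',[(378,70),(529,60),(404,343),(545,345)],(330,285),2.5,0,120,[(396,226),(470,224)])
go('t34','top',[(403,478),(195,503),(345,104),(135,143)],(287,203),8,320,130,[(327,270),(217,288)])
E
```

```text
wrist [ 0.6108 -0.0402] yaw 7.76 res [-2.  -0.8  0.9 -1.1 -2.   1.3  1.4  1.4]
wrist [ 0.6123 -0.0415] yaw 8.17 res [-0.7  0.1  0.7 -0. ]
corners phi deg 0.3408639880947834 yoff -0.00032226732984558677
marks phi deg -0.35966435368682265 yoff 0.0011084776283246433
top [ 0.6073 -0.0439] yaw 7.28 res [ 0.7 -0.5 -0.7  0.5  0.4  0.4 -0.5 -0.4]
top [ 0.6096 -0.0436] yaw 7.97 res [-0.3  0.   0.3 -0. ]
corners phi deg 1.8483893253204455 yoff -0.0002814567112561428
marks phi deg 0.46767978100910873 yoff -0.00029183467340180457
```

```bash
python3 - <<'E'
from h import *
im=cv2.imread('pics/w34.png');crop(im,270,140,430,310,4,'pics/w34d.png')
im=cv2.imread('pics/t34.png');crop(im,250,120,500,290,3,'pics/t34d.png')
E
```

```text
(no output)
```

View pics/w34d.png

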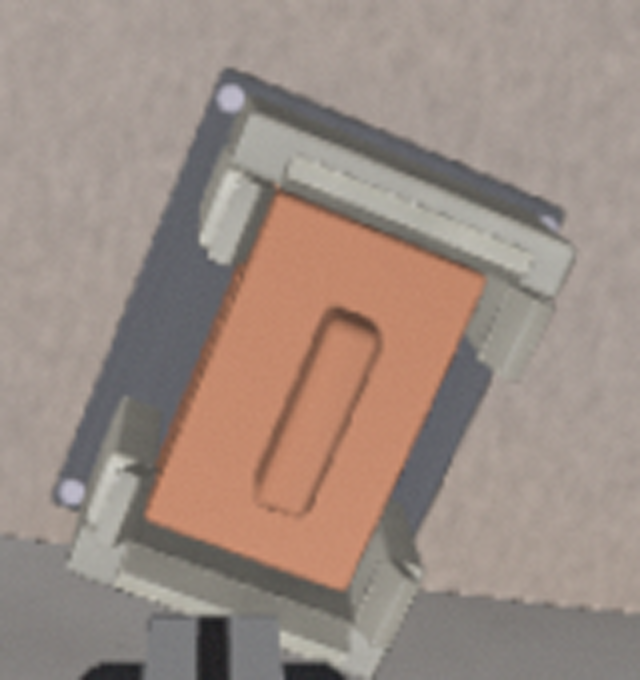

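View pics/t34d.png

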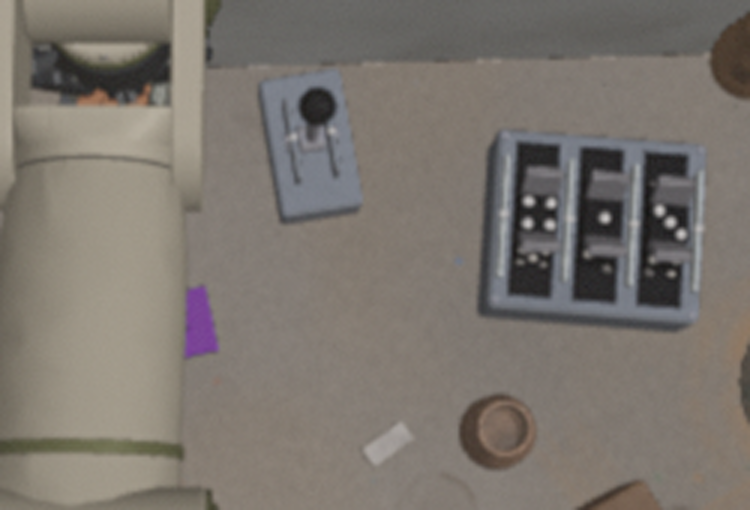

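```bash
python3 -c "
from bench import *
print(job_done())"
```

```text
the job is handed in; nothing more can be done
None
```

The job is done and handed in at about 46 s of the 210 s allowed. I stacked the sole plate, the only orange spacer present and the cover, then set the wheels to 4-1-3, and last swung the heat lever upright.

- **Stack:** in the last pictures the cover lies flat and square in the pocket with its ridge up. The purple cover and blue spacer were not touched, and I saw no other orange spacer in any camera.
- **Wheels:** measured from the wrist camera, the facets were within about 1.5° of level (left -1.3°, middle -0.3°, right -0.5°). The lugs gave readings within 0.3°.
- **Lever:** the estimates ranged from -0.4° to +1.8° of upright, depending on the camera and the reference points used. The wrist camera and the marks by the hinge put it within 0.5°. The box corners seen from the top camera gave the +1.8°.
- **Surroundings:** the raw clay jar is still standing, and the gripper was clear of everything at the end.

The cameras disagreed with each other by 2–4 mm. I corrected for this using where each part actually sat once gripped or pushed. The lever also seemed to start about 35° from upright rather than the stated 45.8°; I did not look into why, since the end position was measured directly.

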